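# Fit the red die cup and press a badge

### The arm

A 6-joint arm with a two-finger parallel gripper is mounted at the origin on the work surface. World frame = base frame: x ahead of the robot, y to its left, z up, the work surface at z = 0. Lengths are in m, angles in degrees, forces in N, time in s.
With the tool pointing down it reaches from about 0.3 to 0.75 m from the base axis. Payload 8.5 kg.
Tool frame: the origin (TCP) lies at the very end of the fingers, on their centre line; the grasp point (between the pads) lies 19 mm behind it; z points along the fingers, y is the line along which they close (so a half turn about z gives the same grasp; the last joint's range is limited). The gripper opens to 85 mm and grips with 20 to 120 N. Pads are 22 mm wide; open, the fingers measure 114 mm over their backs; the gripper's body (76 mm by 85 mm) begins 54 mm behind the grasp point. The pads swing forward as they close: fully open they stand 13 mm farther back than shut.
Start: joints at [-80.403, 21.807, 74.336, -0, 83.858, -12.336], TCP at [0.205, -0.51, 0.231] pointing down, gripper open.
Joint ranges: [-178.18, 178.18], [-50.72, 133.34], [12.68, 142.11], [-81.47, 261.47], [9.98, 163.14], [-165.26, 165.26]. Speed limits (degrees/s): [136.94, 136.94, 180, 180, 180, 180].

### API

Orientations are given as a 3x3 rotation matrix whose columns are the frame's x, y, z axes.
In Python, from rig import observe, cams, ticket gives the robot as it stands.
- The arm moves only by the tool move_arm, never from a script. Its arguments are lists of equal length, an entry for each row: "jaw": the finger opening in cm, from 0 to 8.54; "dp": the shift along the tool's x, y, z in cm, a list of three; "turn": the turn, a rotation vector about the tool's x, y, z in rad, a list of three. In form: {"jaw": [jaw, ...], "dp": [[tx, ty, tz], ...], "turn": [[wx, wy, wz], ...]}. A call has 1 to 12 rows; each row shifts and turns the commanded pose from where the row before left it, along the tool's axes as they then stand; what a row does not reach is not made up. A row lasts 1/12 s, in which the tool goes at most 41.7 mm and 7.16 degrees, less where a joint would pass 70% of its speed; a pose out of reach is approached as far as the arm can. A call is refused whole if a number of a shift passes 4.17 or a number of a turn 0.125, either way. A call with a gripper value outside its range is refused whole. The fingers move at their own pace and stop on an object; "force" is the grip in N (left out, the last holds). Time passes only in rows, so rows that do not move let the fingers close. It gives the time, the measured TCP pose, the force, the opening and the grip force at its end, in the units of the state.
- observe(): the state, without advancing time (a new reading comes with each control period).
- cams.get_image(name): name is "scene" or "side" or "wrist"; returns (picture, depth): 480x640x3 uint8, red, green, blue; 480x640 float32, m along the optical axis (not along the pixel's ray), 0 where there is no reading.
- cams.calibration(name): a dict with "vertical_fov" (degrees; the focal length in pixels is half the picture's height over the tangent of half this angle, whatever the lens; pixels are square), "cx", "cy" (the principal point, pixels), "view" (4x4, takes a point from world to camera coordinates); the wrist camera has in their place "tool_from_camera" (4x4, takes a point from camera to tool coordinates, whose origin is the TCP and whose axes are the flange's). Camera axes: x right, y up, looking along -z (the intrinsics and any distortion apply to the point x, -y, -z); pixel columns grow to the right and rows downward; lengths in m; the calibration is good to about 2 mm. The wrist camera is an equidistant fisheye: a pixel r from the principal point sees the ray r / f radians off the axis. A picture is of the moment at which its call begins: read the wrist's pose just before it. calibration takes no time and is no camera call.
- ticket.close_job(): hands the job in; it is judged then, once.
Trained networks look in the newest picture that a camera, given by its name, has taken for a name from the list of things; names that differ only in an ending like _2 or _b are one class to them, and where a whole thing is asked for, a point or a joint stands for the part that bears it (a point fixed in the world has none). Each returns a list of dicts, best first, with "p" (0 to 1); they miss things now and then, are a little off and sometimes report something else, mostly with a low value. They report only what shows in the picture. A call takes as long as a camera call. They do not tell look-alikes from the thing itself.
- cams.spot_in(camera, query): "box" ([centre column, centre row, width, height] as shares, 0 to 1, of the picture: columns of its width, rows of its height, round what is visible of it).
- cams.outline_of(camera, query): "mask" (480x640 bool, what is visible of it) and "box" ([centre column, centre row, width, height] as shares, 0 to 1, of the picture: columns of its width, rows of its height, round what is visible of it).
- cams.mark_of(camera, query): "location" ([column, row] as shares, 0 to 1, of the picture: columns of its width, rows of its height: a listed point, or the origin of a listed thing).
The state is a dict: "time_s": time; "q": joint angles; "qvel": joint speeds; "joint_efforts": joint torques, N m; "position": TCP position; "tool_rot": TCP orientation; "ft_force": force on the tool from outside, world axes, zero at the start; "wrist_torque": the same for the moment, N m; "grip_width": finger opening in m; "gripper_force": force on a finger pad.
Only numpy, scipy, OpenCV 4.12 (cv2) and the standard library are available. Lean on these libraries where they do the work, as an engineer would, in place of code of your own. Each camera call takes 0.05 s, during which the arm holds its last target. There are 200 camera calls.

### The job

Fit the red-banded die cup from the tray into the socket of the badge press by hand: work it down with a to-and-fro twist, never leaning on it with more than about 3 kg (30 N), until its collar sits flush on the socket ring. Then pull the red-ball lever all the way down to its stop to press the badge, and keep hold of it to ease it slowly back up against its spring. Do not force the cup in with the ram, and leave everything else on the bench as it stands.

Things in the scene. Friction and masses are not known exactly. Their poses are not given: they have to be found in the camera images.
- die_red_center (a point): Middle of the red-banded die cup: upright, loose aluminium, about 0.26 kg, 75 mm tall, point half-way up its axis (z along the axis). Top 48 mm is a round collar 50 mm across, to grip (best 17 mm above this point). Below it a spigot 34 mm across, 27 mm long, last 12 mm tapering to 27 mm. The collar's flat underside lies 10.5 mm below this point. Badge lies in its 6 mm deep top.
- socket_top (a point): Centre of the top face of the press's socket ring, 49 mm above the bench; axes as the press: z up, open front at -x, column at +x, lever on the -y side. Ring 64 mm across, bore 37 mm, 29 mm deep. Six sprung plungers 8 mm down grip the spigot over its last 15 mm: 30 to 60 N of friction in all, so a straight push is too hard, while twisting 10 mm of rim per 3 mm of descent needs about 10 to 20 N.
- press: The badge press, 9 kg, standing fast on rubber feet that give 1 mm per 18 N: base plate 235 x 140 mm, 20 mm high; origin on the bench under the socket axis. Ram (34 mm across) hangs on the socket axis, its underside 184 mm above the bench, 87 mm above a seated cup's top; head above it, 68 mm wide, from 35 mm before the axis back. So the hand must come in slanted from the open front, leaning about 40 degrees.
- lever_ball (a point): Centre of the red ball, 32 mm across, on the end of the press lever (round bar 12 mm thick). It moves on an arc of 175 mm radius about lever_pivot, in the press's x-z plane, 90 mm to -y of the socket axis; at rest it is up, 63 mm before the axis and 338 mm above the bench. Holding it all the way down takes about 6 N.
- lever_pivot (a point): Pivot of the lever, in the plane of its bar, on the press: 85 mm behind (+x) and 90 mm to -y of the socket axis, 245 mm above the bench. Axes as the press. At lever angle q the bar points to -x of the press, at (0.559 - q) rad above level.
- lever (a joint): Lever angle, rad: 0 at rest (up), held there by a return spring; grows as the ball is pulled down, to its stop at 1.25, where the ram has come down 92 mm into the cup. Let go, it snaps up at several rad/s; easing it back means staying below 1.5 rad/s.
- ram: The ram with the round upper die, hanging over the socket; driven only by the lever, 74 mm per rad. Origin at the centre of its underside.
- die_red: The red-banded die cup itself; origin at the centre of its foot. Same thing as die_red_center.
- die_blue: A like die cup with a blue band, standing in the tray. Leave alone.
- die_grey: A like die cup with a black band, standing in the tray. Leave alone. The cups stand about 110 mm apart in a row.
- die_tray: Shallow fixed wooden tray, 115 x 360 mm, floor 6 mm and rim 14 mm above the bench; origin under its centre, y along the row of three cups.
- tape_roll: Roll of tape, 90 mm across, 22 mm high. Leave alone.
- badge_pot: Pink pot of badges, 76 mm across, 55 mm high. Leave alone.
- spray_bottle: Clear bottle with blue cap, 64 mm across, 190 mm tall. Leave alone.
- gift_box: Small brown card box, 85 x 85 x 60 mm. Leave alone.
- scissors: Black-handled scissors lying flat, about 165 mm long. Leave alone.
Mind the look-alikes: they are no part of the job. What is shaped like the die_red but green is not meant.

How it is judged:
By the outcome, as a careful person would: the job done as asked, in the order asked, and still so for the second after the job is handed in, with the robot touching nothing.
It also fails if it takes over 72 s, if anything falls off the work surface, if the arm or the gripper's body presses on something with over 40 N, if the wrist force passes 120 N, or if a joint passes its speed limit or range.

## Working session

There is one attempt and no reset: what is moved stays moved. The work goes in short steps, Python scripts to look and compute and a tool call to move; the robot and the scene stay as the last step left them, time stands still between calls to the robot, and variables do not carry over. Pictures are saved under pics/ and viewed, at most 12 in all, crops included, and the job is handed in when it is done.

Besides the shell and the picture viewer there is one more tool, called after "Emit:" as a command line: name --argument value ..., lists and objects as JSON in quotes. move_arm: Moves the arm, as the interface text tells. Its arguments: {"type":"object","properties":{"jaw":{"type":"array","items":{"type":"number"}},"dp":{"type":"array","items":{"type":"array","items":{"type":"number"}}},"turn":{"type":"array","items":{"type":"array","items":{"type":"number"}}},"force":{"type":"number"}},"required":["jaw","dp","turn"]}

```bash
ls; mkdir -p pics; cat > h.py <<'E'
import numpy as np, cv2
from rig import observe, cams, ticket
def ray_pt(cam,u,v,d):
    c=cams.calibration(cam); f=240/np.tan(np.radians(c["vertical_fov"])/2)
    p=np.array([(u-c["cx"])/f*d,-(v-c["cy"])/f*d,-d,1])
    return (np.linalg.inv(np.array(c["view"]))@p)[:3]
def ray(cam,u,v):
    a=ray_pt(cam,u,v,0.0);b=ray_pt(cam,u,v,1.0);return a,b-a
def on_z(cam,u,v,z):
    a,r=ray(cam,u,v);return a+r*(z-a[2])/r[2]
E
python3 - <<'E'
from h import *
ims=[]
for n in ("scene","side"):
    im,d=cams.get_image(n); np.save(f"{n}_d.npy",d); cv2.imwrite(f"pics/{n}0.png",im[:,:,::-1])
    c=cams.calibration(n); print(n,{k:np.round(v,3).tolist() for k,v in c.items()})
    for q in ("die_red_center","socket_top","lever_ball","lever_pivot","die_tray","press"):
        for r in cams.mark_of(n,q)[:3]:
            u,v=r["location"][0]*640,r["location"][1]*480
            dd=d[int(min(v,479)),int(min(u,639))]
            print(q,round(r["p"],2),round(u,1),round(v,1),round(float(dd),3),np.round(ray_pt(n,u,v,dd),3))
print({k:np.round(v,3).tolist() for k,v in cams.calibration("wrist").items()})
print(observe())
E
```

```text
pics
scene {'vertical_fov': 51.517, 'cx': 320.374, 'cy': 236.75, 'view': [[-0.287, 0.958, -0.021, 0.117], [-0.665, -0.183, 0.724, 0.213], [0.69, 0.221, 0.689, -1.775], [0.0, 0.0, 0.0, 1.0]]}
die_red_center 0.92 336.7 295.6 1.305 [0.589 0.1   0.059]
die_red_center 0.83 423.7 304.9 1.255 [0.573 0.323 0.076]
die_red_center 0.72 512.8 329.0 1.212 [0.579 0.542 0.063]
socket_top 0.73 243.0 282.6 1.394 [ 0.586 -0.173  0.022]
lever_ball 0.9 248.1 172.7 1.222 [ 0.503 -0.149  0.347]
lever_pivot 0.85 198.2 211.0 1.267 [ 0.571 -0.27   0.252]
die_tray 0.96 419.5 314.6 1.285 [0.573 0.318 0.034]
press 0.6 244.7 291.7 1.341 [ 0.632 -0.145  0.044]
press 0.35 241.2 283.7 1.392 [ 0.59  -0.176  0.022]
side {'vertical_fov': 49.213, 'cx': 328.719, 'cy': 244.573, 'view': [[0.993, -0.114, -0.02, -0.545], [0.079, 0.542, 0.837, -0.242], [-0.084, -0.833, 0.547, -1.424], [0.0, 0.0, 0.0, 1.0]]}
die_red_center 0.9 299.0 285.7 1.492 [0.473 0.072 0.058]
die_red_center 0.77 332.9 282.2 1.119 [ 0.537 -0.229  0.291]
die_red_center 0.54 310.8 208.6 1.875 [0.545 0.521 0.054]
socket_top 0.69 347.7 312.0 1.089 [ 0.56  -0.
[... 577 characters left out ...]
65976e+01, -1.23343778e+01]), 'qvel': array([-0.03271119, -0.04962602,  0.03509737, -0.08788673,  0.12354242,
       -0.04178905]), 'joint_efforts': array([-3.84309431e-03, -4.48256207e+01, -2.31438535e+01, -3.38118962e-04,
        6.46585795e-04, -1.20225886e-05]), 'position': array([ 0.2054394 , -0.51018593,  0.23133459]), 'tool_rot': array([[ 9.27629341e-01,  3.73502083e-01,  2.02257611e-05],
       [ 3.73502083e-01, -9.27629340e-01, -4.57100752e-05],
       [ 1.68920107e-06,  4.99563708e-05, -9.99999999e-01]]), 'ft_force': array([ 0.0673457 ,  0.12753489, -0.29595823]), 'wrist_torque': array([-0.00854094, -0.01218824, -0.00424663]), 'gripper_force': 0.0, 'grip_width': 0.0853406836482664}
```

View pics/scene0.png

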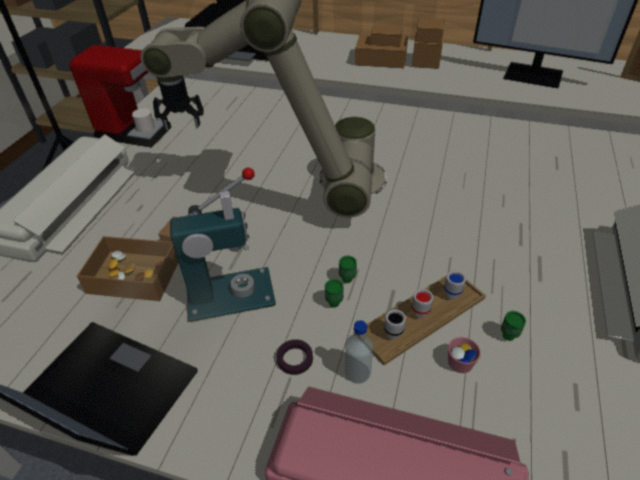

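View pics/side0.png

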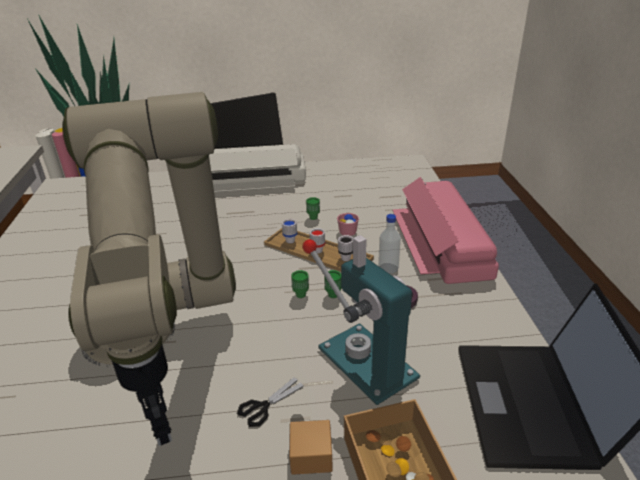

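Scene picture: the red-banded cup is the middle one in the tray at (423,301), with black at (395,322), blue at (455,285) and green look-alikes at (347,268), (334,292) and (513,325). The press socket is at (242,284) and the lever ball at (248,173). In the side picture, red is at (318,238), the green cups at (300,284), (333,284) and (313,207), and the socket at (358,345). I choose the white-bodied, red-banded cup in the middle of the tray.

```bash
cat >> h.py <<'E'
def cloud(cam,d):
    v,u=np.mgrid[0:480,0:640]; c=cams.calibration(cam); f=240/np.tan(np.radians(c["vertical_fov"])/2)
    P=np.stack([(u-c["cx"])/f*d,-(v-c["cy"])/f*d,-d,np.ones_like(d)],-1)
    P=(P@np.linalg.inv(np.array(c["view"])).T)[...,:3]; P[d==0]=np.nan; return P
def ballfit(p,r):
    from scipy.optimize import least_squares
    return least_squares(lambda c:np.linalg.norm(p-c,axis=1)-r,np.nanmedian(p,0)-[0,0,r/2],loss='soft_l1',f_scale=.002).x
E
python3 - <<'E'
from h import *
for n in ("scene","side"):
    d=np.load(f"{n}_d.npy"); P=cloud(n,d); im=cv2.imread(f"pics/{n}0.png"); hsv=cv2.cvtColor(im,cv2.COLOR_BGR2HSV)
    red=((hsv[...,0]<8)|(hsv[...,0]>172))&(hsv[...,1]>150)&(hsv[...,2]>70)
    X,Y,Z=P[...,0],P[...,1],P[...,2]
    print(n,"bench z",np.nanmedian(Z[(abs(X-.5)<.1)&(abs(Y-.0)<.04)&(Z<.02)]))
    k,lab,st,ce=cv2.connectedComponentsWithStats(red.astype(np.uint8))
    for i in range(1,k):
        if st[i,4]>25:
            p=P[lab==i]; print("red",ce[i].round(1),st[i,2:5],np.nanmedian(p,0).round(3))
            if np.nanmedian(p[:,2])>.25: print(" ball",ballfit(p[~np.isnan(p[:,0])],.016).round(4))
    # cup tops
    for nm,c in (("mid",(.565,.318)),):
        m=(np.hypot(X-c[0],Y-c[1])<.05)&(Z>.066)&(Z<.09); q=P[m]
        print("cup",m.sum(),np.nanmean(q,0).round(4),np.nanmin(q,0).round(4),np.nanmax(q,0).round(4))
        uv=np.argwhere(m); print(uv.min(0),uv.max(0))
    m=(np.hypot(X-.6,Y+.16)<.06)&(Z>.040)&(Z<.056); q=P[m]; print("ring",m.sum())
    if m.sum()>5:
        print(q.mean(0).round(4),q.min(0).round(4),q.max(0).round(4))
    m=(np.hypot(X-.6,Y+.16)<.2)&(Z>.013)&(Z<.027); m=cv2.morphologyEx(m.astype(np.uint8),cv2.MORPH_OPEN,np.ones((3,3)))>0
    q=P[m]; 
    if len(q): 
        r=cv2.minAreaRect((q[:,:2]*1000).astype(np.float32)); print("base",len(q),r)
    m=(abs(X-.57)<.2)&(abs(Y-.32)<.25)&(Z>.009)&(Z<.022); q=P[m]; print("tray",cv2.minAreaRect((q[:,:2]*1000).astype(np.float32)))
big=cv2.imread("pics/scene0.png")
a=cv2.resize(big[235:355,175:305],None,fx=3,fy=3,interpolation=2);b=cv2.resize(big[265:365,370:490],None,fx=3,fy=3,interpolation=2)
o=np.zeros((360,760,3),np.uint8);o[:,:390]=a;o[:300,400:760]=b
cv2.imwrite("pics/crop.png",o)
E
```

```text
scene bench z 0.0002173961439952965
red [107.6  59.1] [  71   35 1471] [-0.019 -0.914  0.328]
 ball [-0.0246 -0.9135  0.3244]
red [111.4 111.6] [17 43 95] [ 0.015 -0.939  0.133]
red [247.8 173.2] [11 11 98] [ 0.504 -0.15   0.346]
 ball [ 0.4938 -0.1548  0.3383]
red [423.  296.8] [13  9 94] [0.548 0.318 0.077]
cup 304 [0.5508 0.3174 0.0768] [0.523  0.2922 0.066 ] [0.5744 0.3418 0.0849]
[289 413] [307 432]
ring 290
[ 0.6063 -0.1637  0.0478] [ 0.5716 -0.1965  0.0404] [ 0.6378 -0.1321  0.0548]
base 2278 ((623.7116088867188, -197.2473907470703), (146.40115356445312, 234.91729736328125), 29.934757232666016)
tray ((584.5513916015625, 283.45245361328125), (321.3015441894531, 526.3990478515625), 20.730348587036133)
side bench z 0.0007449569794159006
red [316.7 232.4] [10  4 31] [0.548 0.321 0.077]
red [309.5 245.6] [ 21  15 149] [ 0.494 -0.163  0.346]
 ball [ 0.4941 -0.1538  0.3381]
cup 163 [0.5468 0.313  0.0769] [0.5221 0.2888 0.0661] [0.5718 0.3437 0.085 ]
[228 309] [240 324]
ring 343
[ 0.6028 -0.1688  0.048 ] [ 0.5714 -0.1996  0.0401] [ 0.6346 -0.1335  0.0552]
base 2294 ((621.6285400390625, -198.77198791503906), (141.67503356933594, 237.65940856933594), 29.226736068725586)
tray ((592.7389526367188, 316.1775817871094), (382.34356689453125, 458.4859313964844), 17.11886978149414)
```

View pics/crop.png

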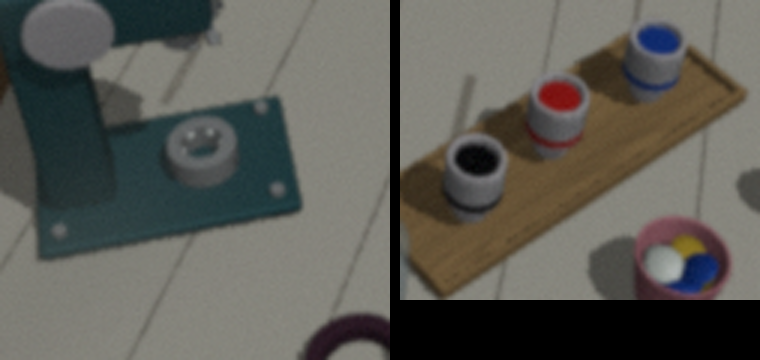

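```bash
cat >> h.py <<'E'
from scipy.spatial.transform import Rotation as Ro
TH=-60.4; SOCK=np.array([.604,-.165,.049]); BALL=np.array([.494,-.1543,.338])
def Rt(phi,L):
    p,l=np.radians([phi,L]); a=np.array([np.cos(p),np.sin(p),0]);k=np.array([0,0,1.])
    z=np.sin(l)*a-np.cos(l)*k; x=-(np.cos(l)*a+np.sin(l)*k); return np.stack([x,np.cross(z,x),z],1)
def press(x,y,z):
    t=np.radians(TH); return np.array([SOCK[0]+x*np.cos(t)-y*np.sin(t),SOCK[1]+x*np.sin(t)+y*np.cos(t),z])
def poseT(g,phi,L,back=.019):   # TCP for grasp point g
    R=Rt(phi,L); return np.array(g)+R[:,2]*back,R
def rows(p,R,wps,jaw,vmax=3.4,wmax=.11,dec=3):
    """wps: list of (tcp pos, R, min rows); prints rows in calls of 12"""
    dp=[];tn=[]
    for q,S,n in wps:
        wv=Ro.from_matrix(R.T@S).as_rotvec(); D=np.linalg.norm(q-p)*100
        n=max(n,int(np.ceil(D/vmax)),int(np.ceil(np.linalg.norm(wv)/wmax)),1)
        p0,R0=p.copy(),R.copy()
        for i in range(1,n+1):
            pt=p0+(q-p0)*i/n; Rt_=R0@Ro.from_rotvec(wv*i/n).as_matrix()
            d=np.round(R.T@(pt-p)*100,2); t=np.round(Ro.from_matrix(R.T@Rt_).as_rotvec(),dec)
            p=p+R@d/100; R=R@Ro.from_rotvec(t).as_matrix(); dp.append(d.tolist()); tn.append(t.tolist())
    for i in range(0,len(dp),12):
        a,b=dp[i:i+12],tn[i:i+12]
        print('jaw',[jaw]*len(a),'\ndp',str(a).replace(' ',''),'\nturn',str(b).replace(' ',''))
    return p,R
def state():
    s=observe(); print("t",round(s["time_s"],2),"p",s["position"].round(4),"z",s["tool_rot"][:,2].round(3),"q",s["q"].round(1),"F",s["ft_force"].round(1),"w",round(s["grip_width"],4),"g",round(s["gripper_force"],1)); return s
E
python3 - <<'E'
from h import *
bl=on_z("scene",455,280,.079);bk=on_z("scene",396,318,.079)
print(bl,bk,np.hypot(*(bl-bk)[:2]),np.degrees(np.arctan2(*(bl-bk)[:2][::-1])),(bl+bk)/2)
for g in((347,268),(334,290),(513,322)): print(on_z("scene",*g,.04).round(3))
row=np.degrees(np.arctan2(*(bl-bk)[:2][::-1])); phi=row-90; print("phi",phi)
phi=round(phi)
s=state(); p,R=s["position"],s["tool_rot"]
L=43; g=np.array([.548,.3165,.0605])
T,RR=poseT(g,phi,L,.019-.10)
mid=-158.1
f=lambda t:mid+(phi-mid)*t
W=[(np.array([.26,-.22,.33]),Rt(f(.38),0),1),(np.array([.36,.08,.33]),Rt(f(.75),10),1),(T+[0,0,.03],Rt(phi,L),1)]
rows(p,R,W,8.54)
print(T)
E
```

```text
[0.4703712  0.39041117 0.079     ] [0.63476366 0.26386692 0.079     ] 0.207456811450831 142.4120321503862 [0.55256743 0.32713904 0.079     ]
[0.47  0.098 0.04 ]
[0.557 0.084 0.04 ]
[0.537 0.547 0.04 ]
phi 52.41203215038621
t 0.7 p [ 0.2054 -0.5102  0.2313] z [ 0. -0. -1.] q [-80.4  21.8  74.3   0.   83.9 -12.3] F [ 0.1  0.1 -0.3] w 0.0853 g 0.0
jaw [8.54, 8.54, 8.54, 8.54, 8.54, 8.54, 8.54, 8.54, 8.54, 8.54, 8.54, 8.54] 
dp [[1.22,-1.91,-0.76],[1.42,-1.78,-0.76],[1.61,-1.61,-0.76],[1.76,-1.43,-0.76],[1.91,-1.23,-0.76],[2.03,-1.02,-0.75],[2.12,-0.8,-0.76],[2.2,-0.56,-0.76],[2.25,-0.33,-0.76],[2.27,-0.09,-0.76],[2.27,0.16,-0.76],[2.23,0.4,-0.76]] 
turn [[0.0,0.0,-0.107],[0.0,0.0,-0.107],[0.0,0.0,-0.107],[0.0,0.0,-0.108],[0.0,0.0,-0.107],[0.0,0.0,-0.107],[0.0,0.0,-0.107],[0.0,0.0,-0.107],[0.0,0.0,-0.107],[0.0,0.0,-0.107],[0.0,0.0,-0.108],[0.0,0.0,-0.107]]
jaw [8.54, 8.54, 8.54, 8.54, 8.54, 8.54, 8.54, 8.54, 8.54, 8.54, 8.54, 8.54] 
dp [[2.18,0.63,-0.76],[2.1,1.22,0.0],[1.97,1.44,-0.01],[1.8,1.63,-0.02],[1.63,1.81,-0.02],[1.43,1.97,-0.02],[1.21,2.1,-0.02],[0.99,2.23,-0.01],[0.76,2.31,-0.
[... 247 characters left out ...]
0.011,-0.104],[-0.009,-0.012,-0.104],[-0.009,-0.011,-0.104],[-0.009,-0.011,-0.104]]
jaw [8.54, 8.54, 8.54, 8.54, 8.54, 8.54, 8.54, 8.54, 8.54, 8.54, 8.54, 8.54] 
dp [[-0.25,2.42,0.07],[-0.49,2.38,0.1],[-1.19,1.94,2.04],[-1.22,1.76,2.18],[-1.25,1.56,2.31],[-1.24,1.36,2.44],[-1.21,1.16,2.57],[-1.15,0.94,2.66],[-1.09,0.74,2.76],[-0.98,0.54,2.85],[-0.87,0.34,2.91],[-0.73,0.15,2.96]] 
turn [[-0.009,-0.012,-0.104],[-0.009,-0.011,-0.104],[-0.041,-0.053,-0.083],[-0.042,-0.054,-0.083],[-0.041,-0.053,-0.083],[-0.042,-0.054,-0.083],[-0.041,-0.053,-0.084],[-0.042,-0.054,-0.083],[-0.041,-0.053,-0.083],[-0.042,-0.054,-0.083],[-0.041,-0.053,-0.083],[-0.042,-0.054,-0.083]]
[0.51398971 0.27296881 0.11973965]
```

Emit:
move_arm --jaw '[8.54, 8.54, 8.54, 8.54, 8.54, 8.54, 8.54, 8.54, 8.54, 8.54, 8.54, 8.54]' --dp '[[1.22, -1.91, -0.76], [1.42, -1.78, -0.76], [1.61, -1.61, -0.76], [1.76, -1.43, -0.76], [1.91, -1.23, -0.76], [2.03, -1.02, -0.75], [2.12, -0.8, -0.76], [2.2, -0.56, -0.76], [2.25, -0.33, -0.76], [2.27, -0.09, -0.76], [2.27, 0.16, -0.76], [2.23, 0.4, -0.76]]' --turn '[[0, 0, -0.107], [0, 0, -0.107], [0, 0, -0.107], [0, 0, -0.108], [0, 0, -0.107], [0, 0, -0.107], [0, 0, -0.107], [0, 0, -0.107], [0, 0, -0.107], [0, 0, -0.107], [0, 0, -0.108], [0, 0, -0.107]]'

```text
time_s: 1.7
position: [0.2558, -0.2412, 0.3229]
tool_rot: [[-0.103, 0.995, 0.0], [0.995, 0.103, -0.0], [-0.0, 0.0, -1.0]]
ft_force: [-0.3, 0.9, -0.6]
grip_width: 0.0853
gripper_force: 0.0
```

Emit:
move_arm --jaw '[8.54, 8.54, 8.54, 8.54, 8.54, 8.54, 8.54, 8.54, 8.54, 8.54, 8.54, 8.54]' --dp '[[2.18, 0.63, -0.76], [2.1, 1.22, 0], [1.97, 1.44, -0.01], [1.8, 1.63, -0.02], [1.63, 1.81, -0.02], [1.43, 1.97, -0.02], [1.21, 2.1, -0.02], [0.99, 2.23, -0.01], [0.76, 2.31, 0], [0.5, 2.38, 0.01], [0.26, 2.42, 0.03], [0.01, 2.43, 0.06]]' --turn '[[0, 0, -0.107], [-0.009, -0.011, -0.104], [-0.009, -0.012, -0.104], [-0.009, -0.011, -0.104], [-0.009, -0.011, -0.104], [-0.01, -0.012, -0.104], [-0.009, -0.011, -0.104], [-0.009, -0.011, -0.105], [-0.009, -0.011, -0.104], [-0.009, -0.012, -0.104], [-0.009, -0.011, -0.104], [-0.009, -0.011, -0.104]]'

```text
time_s: 2.7
position: [0.3446, 0.0352, 0.3302]
tool_rot: [[-0.966, 0.21, 0.151], [0.21, 0.977, -0.017], [-0.151, 0.015, -0.988]]
ft_force: [-0.5, -0.2, 0.4]
grip_width: 0.0853
gripper_force: 0.0
```

Emit:
move_arm --jaw '[8.54, 8.54, 8.54, 8.54, 8.54, 8.54, 8.54, 8.54, 8.54, 8.54, 8.54, 8.54]' --dp '[[-0.25, 2.42, 0.07], [-0.49, 2.38, 0.1], [-1.19, 1.94, 2.04], [-1.22, 1.76, 2.18], [-1.25, 1.56, 2.31], [-1.24, 1.36, 2.44], [-1.21, 1.16, 2.57], [-1.15, 0.94, 2.66], [-1.09, 0.74, 2.76], [-0.98, 0.54, 2.85], [-0.87, 0.34, 2.91], [-0.73, 0.15, 2.96]]' --turn '[[-0.009, -0.012, -0.104], [-0.009, -0.011, -0.104], [-0.041, -0.053, -0.083], [-0.042, -0.054, -0.083], [-0.041, -0.053, -0.083], [-0.042, -0.054, -0.083], [-0.041, -0.053, -0.084], [-0.042, -0.054, -0.083], [-0.041, -0.053, -0.083], [-0.042, -0.054, -0.083], [-0.041, -0.053, -0.083], [-0.042, -0.054, -0.083]]'

```text
time_s: 3.7
position: [0.5163, 0.2867, 0.1725]
tool_rot: [[-0.513, -0.758, 0.404], [-0.573, 0.652, 0.496], [-0.639, 0.023, -0.769]]
ft_force: [0.5, -0.3, 0.3]
grip_width: 0.0853
gripper_force: 0.0
```

```bash
cat >> h.py <<'E'
def wrist_cal():
    c=cams.calibration("wrist"); return c,240/np.tan(np.radians(c["vertical_fov"])/2),np.array(c["tool_from_camera"])
def wrist_ray(s,u,v):
    c,f,T=wrist_cal(); x,y=u-c["cx"],v-c["cy"]; r=np.hypot(x,y); th=r/f
    k=np.sin(th)/max(r,1e-9); d=np.array([x*k,-y*k,-np.cos(th)])
    R=s["tool_rot"]; return s["position"]+R@T[:3,3], R@T[:3,:3]@d
def wrist_px(s,P):
    c,f,T=wrist_cal(); R=s["tool_rot"]; q=T[:3,:3].T@(R.T@(np.array(P)-s["position"])-T[:3,3])
    x,y,z=q[0],-q[1],-q[2]; r=np.hypot(x,y); th=np.arctan2(r,z); return np.array([c["cx"]+f*th*x/r,c["cy"]+f*th*y/r])
E
python3 - <<'E'
from h import *
s=state(); im,d=cams.get_image("wrist"); cv2.imwrite("pics/w1.png",im[:,:,::-1]); np.save("w1_d.npy",d)
for r in cams.mark_of("wrist","die_red_center"):
    u,v=r["location"][0]*640,r["location"][1]*480; o,dr=wrist_ray(s,u,v); print(r["p"],u,v,(o+dr*(.0435-o[2])/dr[2]).round(4))
print(wrist_px(s,[.548,.3165,.081]),wrist_px(s,[.548,.3165,.0435]))
E
```

```text
t 3.7 p [0.5163 0.2867 0.1725] z [ 0.404  0.496 -0.769] q [   5.6   19.2  101.4   46.4   38.9 -164.9] F [ 0.5 -0.3  0.3] w 0.0853 g 0.0
0.68 442.496 266.20799999999997 [0.5485 0.5315 0.0435]
0.57 315.584 166.89600000000002 [0.5512 0.3212 0.0435]
[314.95475958 201.67343392] [314.54568069 161.49804937]
```

View pics/w1.png

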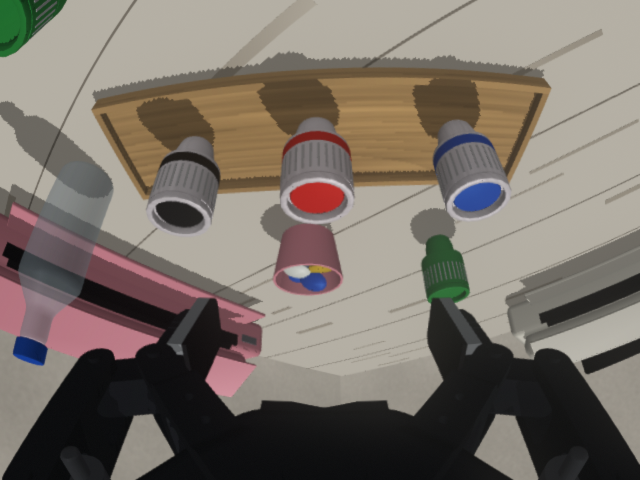

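The wrist view shows the red-banded cup in the middle, top at about (317,198), matching the projected (315,202). The black cup is at (182,215) and the blue one at (477,197). Joint 6 is at its limit with this yaw, so I will approach with less.

```bash
python3 - <<'E'
from h import *
s=observe(); p,R=s["position"],s["tool_rot"]
phi=22;L=43; g=np.array([.5485,.3175,.0605]); T,RR=poseT(g,phi,L,.019-.085)
rows(p,R,[(T+[0,0,.02],RR,8)],7.5); print(T)
E
```

```text
jaw [7.5, 7.5, 7.5, 7.5, 7.5, 7.5, 7.5, 7.5] 
dp [[0.37,0.2,0.45],[0.39,0.21,0.44],[0.4,0.2,0.44],[0.41,0.2,0.42],[0.42,0.2,0.4],[0.43,0.2,0.4],[0.44,0.2,0.39],[0.46,0.19,0.37]] 
turn [[0.042,-0.007,0.045],[0.041,-0.007,0.045],[0.042,-0.006,0.045],[0.041,-0.007,0.045],[0.042,-0.007,0.045],[0.041,-0.007,0.044],[0.042,-0.007,0.045],[0.041,-0.006,0.045]]
[0.5067657  0.30063825 0.10876934]
```

Emit:
move_arm --jaw '[7.5, 7.5, 7.5, 7.5, 7.5, 7.5, 7.5, 7.5]' --dp '[[0.37, 0.2, 0.45], [0.39, 0.21, 0.44], [0.4, 0.2, 0.44], [0.41, 0.2, 0.42], [0.42, 0.2, 0.4], [0.43, 0.2, 0.4], [0.44, 0.2, 0.39], [0.46, 0.19, 0.37]]' --turn '[[0.042, -0.007, 0.045], [0.041, -0.007, 0.045], [0.042, -0.006, 0.045], [0.041, -0.007, 0.045], [0.042, -0.007, 0.045], [0.041, -0.007, 0.044], [0.042, -0.007, 0.045], [0.041, -0.006, 0.045]]'

```text
time_s: 4.47
position: [0.5047, 0.2984, 0.1357]
tool_rot: [[-0.683, -0.407, 0.607], [-0.3, 0.914, 0.275], [-0.667, 0.005, -0.745]]
ft_force: [-0.4, -0.1, -0.3]
grip_width: 0.0749
gripper_force: 0.0
```

Emit:
move_arm --jaw '[7.5, 7.5]' --dp '[[0, 0, 0], [0, 0, 0]]' --turn '[[0, 0, 0], [0, 0, 0]]'

```text
time_s: 4.63
position: [0.5075, 0.2979, 0.1381]
tool_rot: [[-0.676, -0.408, 0.613], [-0.301, 0.913, 0.275], [-0.672, 0.001, -0.741]]
ft_force: [0.4, -0.2, -0.5]
grip_width: 0.075
gripper_force: 0.0
```

```bash
cat >> h.py <<'E'
def redtop(s,im,ztop,near=None):
    hsv=cv2.cvtColor(im,cv2.COLOR_RGB2HSV); m=((hsv[...,0]<6)|(hsv[...,0]>174))&(hsv[...,1]>190)&(hsv[...,2]>150)
    k,lab,st,ce=cv2.connectedComponentsWithStats(m.astype(np.uint8)); out=[]
    for i in range(1,k):
        if st[i,4]>150:
            c=max(cv2.findContours((lab==i).astype(np.uint8),0,1)[0],key=len); e=cv2.fitEllipse(c); o,d=wrist_ray(s,*e[0])
            out.append((st[i,4],np.round(e[0],1),np.round(e[1],1),(o+d*(ztop-o[2])/d[2]).round(4)))
    return out
E
python3 - <<'E'
from h import *
s=state(); im,d=cams.get_image("wrist"); cv2.imwrite("pics/w2.png",im[:,:,::-1])
for o in redtop(s,im,.081-.0045): print(o)
p,R=s["position"],s["tool_rot"]; print(R.round(3))
for r in cams.mark_of("wrist","die_red_center"):
    u,v=r["location"][0]*640,r["location"][1]*480; o,dr=wrist_ray(s,u,v); print(r["p"],u,v,(o+dr*(.0435-o[2])/dr[2]).round(4))
E
```

```text
t 4.63 p [0.5075 0.2979 0.1381] z [ 0.613  0.275 -0.741] q [  16.6   21.2  108.2   30.4   10.  -125.5] F [ 0.4 -0.2 -0.5] w 0.075 g 0.0
(np.int32(981), array([328.2, 236.1]), array([21.8, 54.1]), array([0.548 , 0.3182, 0.0765]))
[[-0.676 -0.408  0.613]
 [-0.301  0.913  0.275]
 [-0.672  0.001 -0.741]]
0.93 329.792 193.488 [0.5476 0.3195 0.0435]
0.83 2.624 16.704 [0.4714 0.1071 0.0435]
0.79 532.672 252.096 [0.5449 0.5327 0.0435]
```

```bash
cat > kin.py <<'E'
from h import *
from scipy.optimize import least_squares
D=[([-80.403,21.807,74.336,0,83.858,-12.336],[.2054,-.5102,.2313]),([5.6,19.2,101.4,46.4,38.9,-164.9],[.5163,.2867,.1725]),([16.6,21.2,108.2,30.4,10.,-125.5],[.5075,.2979,.1381])]
def rz(a): return Ro.from_euler('z',a,degrees=True).as_matrix()
def ry(a): return Ro.from_euler('y',a,degrees=True).as_matrix()
def fk(q,k):
    a1,h,L2,L3,e,d=k; R1=rz(q[0]); R3=R1@ry(q[1]+q[2])
    R=R3@rz(SG4*q[3])@ry(q[4])@rz(SG6*q[5])@rz(C6)
    w=R1@np.array([a1,0,0])+[0,0,h]+R1@ry(q[1])@np.array([0,0,L2])+R3@np.array([e,0,L3])
    return w+d*R[:,2],R
SG4,SG6,C6=1,1,90
def fit(D,k0=(0,.3,.35,.35,0,.25)):
    return least_squares(lambda k:np.concatenate([fk(q,k)[0]-p for q,p in D]+[3e-3*(k-np.array(k0))]),k0).x
def ik(p,R,k,q0):
    lo=np.array([-178,-50.7,12.7,-81,10,-165]);hi=np.array([178,133,142,261,163,165])
    def f(q):
        P,S=fk(q,k); return np.r_[(P-p)*10,Ro.from_matrix(S.T@R).as_rotvec()]
    r=least_squares(f,np.clip(q0,lo+.5,hi-.5),bounds=(lo-60,hi+60),x_scale=30.); return r.x,r.cost
E
python3 - <<'E'
import kin; from kin import *
Rs=[np.array([[.9276,.3735,0],[.3735,-.9276,0],[0,0,-1]]),np.array([[-0.513,-0.758,0.404],[-0.573,0.652,0.496],[-0.639,0.023,-0.769]]),np.array([[-.676,-.408,.613],[-.301,.913,.275],[-.672,.001,-.741]])]
for s4 in(1,-1):
  for s6 in (1,-1):
    for c in (0,90,180,270):
        kin.SG4,kin.SG6,kin.C6=s4,s6,c
        e=[np.linalg.norm(Ro.from_matrix(fk(q,np.zeros(6))[1].T@R).as_rotvec()) for (q,p),R in zip(D,Rs)]
        if max(e)<.3: print(s4,s6,c,np.round(e,3))
E
```

```text
1 1 90 [0.    0.002 0.001]
```

```bash
python3 - <<'E'
import kin; from kin import *
k=fit(D); print("k",k.round(4),[np.round((fk(q,k)[0]-p)*1000,1) for q,p in D])
np.save("k.npy",k)
g=np.array([.548,.318,.0605])
for L in (35,40,43):
  for phi in (-40,-30,-20,-10,0,30,40,45,50):
    T,R=poseT(g,phi,L); q,c=ik(T,R,k,[15,25,105,30*np.sign(phi-15),25,-120 if phi>15 else -60])
    print("pick",L,phi,q.round(0),round(c,5))
for L in (35,40,43):
  for dphi in (-20,0,20):
    for h in (0,.05):
      T,R=poseT(press(0,0,.0765+h),TH+dphi,L); q,c=ik(T,R,k,[-15,25,105,-30,25,-40])
      print("sock",L,dphi,h,q.round(0),round(c,5))
E
```

```text
k [-0.1531  0.9081  0.34    0.6077  0.3738  0.5554] [array([-115.8,  -19.7,    0.4]), array([-2.4, 17.5, -1.4]), array([ 26.8, -87.7,   1. ])]
pick 35 -40 [ 59.  65.  45. -35.  79.  18.] 0.0
pick 35 -30 [ 59.  59.  54. -37.  71.  13.] 0.0
pick 35 -20 [ 59.  54.  63. -40.  62.   7.] 0.0
pick 35 -10 [ 57.  50.  70. -42.  53.   0.] 0.0
pick 35 0 [ 53.  46.  77. -42.  43.  -9.] 0.0
pick 35 30 [ 30.  41.  87.  -0.  18. -89.] 0.0
pick 35 40 [  21.   41.   85.   29.   22. -133.] 0.0
pick 35 45 [  17.   42.   84.   37.   27. -147.] 0.0
pick 35 50 [  13.   43.   82.   40.   32. -157.] 0.0
pick 40 -40 [ 62.  69.  41. -39.  82.  22.] 0.0
pick 40 -30 [ 63.  63.  51. -42.  74.  18.] 0.0
pick 40 -20 [ 63.  58.  61. -45.  64.  14.] 0.0
pick 40 -10 [ 61.  53.  69. -49.  54.  10.] 0.0
pick 40 0 [ 57.  49.  77. -52.  43.   4.] 0.0
pick 40 30 [ 30.  44.  88.  -1.   8. -89.] 0.0
pick 40 40 [  19.   44.   87.   51.   17. -156.] 0.0
pick 40 45 [  14.   45.   85.   55.   24. -167.] 0.0
pick 40 50 [   9.   46.   83.   55.   31. -174.] 0.0
pick 43 -40 [ 64.  72.  38. -42.  85.  24.] 0.0
pick 43 -30 [ 65.  66
[... 583 characters left out ...]
5 20 0 [  5.  41.  82. -42.  38. -15.] 0.0
sock 35 20 0.05 [  5.  33.  87. -39.  41. -19.] 0.0
sock 40 -20 0 [ 18.  63.  49. -41.  78.  20.] 0.0
sock 40 -20 0.05 [ 18.  56.  54. -40.  80.  19.] 0.0
sock 40 0 0 [ 17.  52.  68. -47.  60.  12.] 0.0
sock 40 0 0.05 [ 17.  45.  73. -46.  62.  10.] 0.0
sock 40 20 0 [ 10.  44.  83. -53.  38.  -1.] 0.0
sock 40 20 0.05 [ 10.  36.  88. -50.  40.  -5.] 0.0
sock 43 -20 0 [ 20.  66.  46. -43.  80.  23.] 0.0
sock 43 -20 0.05 [ 20.  59.  51. -43.  82.  21.] 0.0
sock 43 0 0 [ 20.  55.  66. -50.  61.  16.] 0.0
sock 43 0 0.05 [ 20.  47.  71. -49.  63.  14.] 0.0
sock 43 20 0 [ 12.  47.  82. -60.  39.   8.] 0.0
sock 43 20 0.05 [ 12.  38.  88. -57.  41.   3.] 0.0
```

```bash
python3 - <<'E'
s=open('kin.py').read()
s=s.replace("a1,h,L2,L3,e,d=k;","a1,h,L2,L3,e,d,b,c=k;").replace("w=R1@np.array([a1,0,0])","w=R3@rz(SG4*q[3])@np.array([0,c,0])+R1@np.array([a1,b,0])").replace("k0=(0,.3,.35,.35,0,.25)","k0=(0,.3,.4,.35,0,.25,.06,.06)")
open('kin.py','w').write(s)
E
cat > tab.py <<'E'
from kin import *
def tab(k,Ls=(40,),picks=(-30,-10,10,30,40,50)):
  g=np.array([.548,.318,.0605])
  for L in Ls:
    for phi in picks:
      T,R=poseT(g,phi,L); q,c=ik(T,R,k,[15,25,105,30*np.sign(phi-15),25,-120 if phi>15 else -60])
      print("pick",L,phi,q.round(0),round(c,5))
    for dphi in (-20,0,20):
      T,R=poseT(press(0,0,.09),TH+dphi,L); q,c=ik(T,R,k,[-15,25,105,-30,25,-40])
      print("sock",L,dphi,q.round(0),round(c,5))
E
python3 - <<'E'
from tab import *
for k0 in ((0,.3,.4,.35,0,.25,.06,.06),(0,.3,.4,.35,0,.25,.12,0),(0,.3,.4,.35,0,.25,0,.12)):
    k=fit(D,k0); print("k",k.round(4),[np.round((fk(q,k)[0]-p)*1000,1) for q,p in D])
    tab(k)
E
```

```text
k [-6.000e-04  1.311e-01  5.380e-01  3.512e-01  1.039e-01  2.583e-01
  1.174e-01  3.000e-04] [array([0.2, 0. , 0. ]), array([ 0. ,  0.1, -0.1]), array([ 0. , -0.2,  0.1])]
pick 40 -30 [ 32.  40.  88. -54.  45.   9.] 0.0
pick 40 -10 [ 28.  37.  96. -61.  27.  -1.] 0.0
pick 40 10 [ 22.  35. 101. -62.   9. -19.] 0.0
pick 40 30 [  16.   35.  103.   71.    9. -171.] 0.0
pick 40 40 [  13.   35.  103.   72.   18. -182.] 0.0
pick 40 50 [  10.   35.  101.   68.   26. -188.] 0.0
sock 40 -20 [-13.  38.  85. -50.  51.   8.] 0.0
sock 40 0 [-16.  35.  94. -55.  33.  -3.] 0.0
sock 40 20 [-21.  32. 100. -52.  15. -24.] 0.0
k [-6.000e-04  1.310e-01  5.380e-01  3.512e-01  1.039e-01  2.583e-01
  1.174e-01  3.000e-04] [array([0.2, 0. , 0. ]), array([ 0. ,  0.1, -0.1]), array([ 0. , -0.2,  0.1])]
pick 40 -30 [ 32.  40.  88. -54.  45.   9.] 0.0
pick 40 -10 [ 28.  37.  96. -61.  27.  -1.] 0.0
pick 40 10 [ 22.  35. 101. -62.   9. -19.] 0.0
pick 40 30 [  16.   35.  103.   71.    9. -171.] 0.0
pick 40 40 [  13.   35.  103.   72.   18. -182.] 0.0
pick 40 50 [  10.   35.  101.   68.   26. -188.] 0.0
sock 40 -20 [-13.  38.  85. -50.  51.   8.] 0.0
sock 40 0 [-16.  35.  94. -55.  33.  -3.] 0.0
sock 40 20 [-21.  32. 100. -52.  15. -24.] 0.0
k [-6.000e-04  1.311e-01  5.380e-01  3.512e-01  1.040e-01  2.583e-01
  1.173e-01  3.000e-04] [array([0.2, 0. , 0. ]), array([ 0. ,  0.1, -0.1]), array([ 0. , -0.2,  0. ])]
pick 40 -30 [ 32.  40.  88. -54.  45.   9.] 0.0
pick 40 -10 [ 28.  37.  96. -61.  27.  -1.] 0.0
pick 40 10 [ 22.  35. 101. -62.   9. -19.] 0.0
pick 40 30 [  16.   35.  103.   71.    9. -171.] 0.0
pick 40 40 [  13.   35.  103.   72.   18. -182.] 0.0
pick 40 50 [  10.   35.  101.   68.   26. -188.] 0.0
sock 40 -20 [-13.  38.  85. -50.  51.   8.] 0.0
sock 40 0 [-16.  35.  94. -55.  33.  -3.] 0.0
sock 40 20 [-21.  32. 100. -52.  15. -24.] 0.0
```

```bash
cat >> kin.py <<'E'
K=np.load("k.npy")
LO=np.array([-178,-50.7,12.7,-81.4,10,-165.2]);HI=np.array([178,133,142,261,163,165.2])
def plan(wps,jaw,start=None,q0=None,pr=True,**kw):
    """wps: (grasp point, phi, L, nrows) interpolated linearly; checks joints"""
    s=observe(); p,R=(s["position"],s["tool_rot"]) if start is None else start
    q=s["q"].copy() if q0 is None else q0; g=p-.019*R[:,2]
    z=R[:,2]; L0=np.degrees(np.arccos(-z[2])); x=-R[:,0]; ph0=np.degrees(np.arctan2(x[1],x[0]))
    W=[];mx=0;mn=99
    for g1,ph,L,n in wps:
        for i in range(1,n+1):
            t=i/n; gg=g+(np.array(g1)-g)*t; T,S=poseT(gg,ph0+(ph-ph0)*t,L0+(L-L0)*t)
            W.append((T,S,1)); q1,c=ik(T,S,K,q); mx=max(mx,(abs(q1-q)/np.array([8,8,10.5,10.5,10.5,10.5])).max()); mn=min(mn,(q1-LO).min(),(HI-q1).min()); q=q1
        g,ph0,L0=np.array(g1),ph,L
        print("wp q",q.round(1),"ik",round(c,6),"maxspeed frac",round(mx,2),"margin",round(mn,1))
    if pr: return rows(p,R,W,jaw,vmax=9,wmax=9),q
    return None
E
python3 - <<'E'
import numpy as np, kin
k=kin.fit(kin.D,(0,.3,.4,.35,0,.25,.12,0)); np.save("k.npy",k)
E
python3 - <<'E'
from tab import *
tab(K,(34,37,40),(-5,0,5,10))
print()
g=np.array([.548,.318,.0605])
for L,phi in((38,2),):
    a=Rt(phi,L)[:,2]
    plan([([.46,.27,.22],16,12,9),([.48,.30,.19],phi,15,5),(g-a*.085+[0,0,.02],phi,L,7)],7.5)
E
```

```text
pick 34 -5 [ 26.  36.  94. -42.  25. -25.] 0.0
pick 34 0 [ 25.  36.  96. -39.  22. -33.] 0.0
pick 34 5 [ 23.  35.  97. -34.  18. -42.] 0.0
pick 34 10 [ 22.  35.  98. -25.  16. -55.] 0.0
sock 34 -20 [-15.  37.  84. -41.  51.  -0.] 0.0
sock 34 0 [-18.  34.  91. -41.  35. -17.] 0.0
sock 34 20 [-22.  32.  96. -29.  21. -48.] 0.0
pick 37 -5 [ 26.  36.  96. -52.  23. -15.] 0.0
pick 37 0 [ 25.  36.  97. -50.  19. -21.] 0.0
pick 37 5 [ 24.  35.  98. -46.  15. -30.] 0.0
pick 37 10 [ 22.  35.  99. -38.  12. -42.] 0.0
sock 37 -20 [-14.  38.  85. -45.  51.   4.] 0.0
sock 37 0 [-17.  34.  93. -48.  34. -11.] 0.0
sock 37 20 [-22.  32.  98. -38.  18. -38.] 0.0
pick 40 -5 [ 27.  37.  97. -63.  22.  -4.] 0.0
pick 40 0 [ 25.  36.  99. -64.  18.  -7.] 0.0
pick 40 5 [ 24.  36. 100. -64.  13. -12.] 0.0
pick 40 10 [ 22.  35. 101. -62.   9. -19.] 0.0
sock 40 -20 [-13.  38.  85. -50.  51.   8.] 0.0
sock 40 0 [-16.  35.  94. -55.  33.  -3.] 0.0
sock 40 20 [-21.  32. 100. -52.  15. -24.] 0.0

wp q [ 17.8  17.2  87.7  -0.4  63.1 -88. ] ik 0.0 maxspeed frac 1.63 margin 5.7
wp q [ 22.2  21.8  86.6  -6.1  57.6 -6
[... 342 characters left out ...]
.35,-0.13,-0.85],[-0.43,0.45,0.7],[-0.4,0.47,0.7],[-0.38,0.5,0.7]] 
turn [[0.013,0.059,0.012],[0.009,0.058,0.012],[0.008,0.059,0.013],[0.008,0.058,0.013],[0.007,0.059,0.014],[0.006,0.058,0.014],[0.006,0.059,0.014],[0.004,0.059,0.015],[0.004,0.058,0.015],[0.01,-0.01,0.047],[0.011,-0.011,0.048],[0.012,-0.01,0.048]]
jaw [7.5, 7.5, 7.5, 7.5, 7.5, 7.5, 7.5, 7.5, 7.5] 
dp [[-0.33,0.51,0.7],[-0.31,0.55,0.69],[-0.17,0.22,0.64],[-0.14,0.22,0.65],[-0.1,0.22,0.65],[-0.07,0.23,0.64],[-0.03,0.22,0.64],[0.01,0.22,0.64],[0.05,0.23,0.63]] 
turn [[0.012,-0.011,0.047],[0.012,-0.01,0.047],[-0.0,-0.058,0.0],[-0.0,-0.057,0.0],[-0.0,-0.057,0.0],[-0.0,-0.058,0.0],[0.0,-0.057,0.0],[0.0,-0.057,0.0],[0.0,-0.058,0.0]]
```

```bash
python3 - <<'E'
from kin import *
P=cloud("scene",np.load("scene_d.npy")); t=np.radians(TH); d=P-SOCK*[1,1,0]
xp=d[...,0]*np.cos(t)+d[...,1]*np.sin(t); yp=-d[...,0]*np.sin(t)+d[...,1]*np.cos(t); z=P[...,2]
for nm,m in (("front",(abs(xp+35)<8)&(abs(yp)<30)&(z>.1)),("side+y",(abs(yp-34)<6)&(xp>-.03*1e0)&(xp<.03)&(z>.1))):pass
xp*=1000;yp*=1000;z=z*1000
f=(abs(xp+35)<8)&(abs(yp)<30)&(z>100); sd=(abs(yp-34)<7)&(xp>-25)&(xp<20)&(z>100); r=(np.hypot(xp,yp)<25)&(z>120)
for nm,m in(("front",f),("side",sd),("ram",r)): print(nm,m.sum(),np.percentile(z[m],[0,2,10,50,90,100]).round(0) if m.sum() else "")
g=np.array([.548,.318,.0605]);phi,L=0,40;a=Rt(phi,L)[:,2]
plan([([.46,.27,.22],14,10,12),([.48,.30,.19],phi,15,4),(g-a*.085+[0,0,.02],phi,L,8)],7.5)
E
```

```text
front 120 [220. 225. 229. 270. 281. 285.]
side 448 [212. 216. 224. 255. 284. 291.]
ram 459 [184. 187. 198. 302. 355. 359.]
wp q [ 18.   17.9  86.4  -0.8  65.7 -85.8] ik 0.0 maxspeed frac 1.47 margin 4.4
wp q [ 22.4  21.9  86.4  -6.7  58.  -64.7] ik 0.0 maxspeed frac 1.47 margin 4.4
wp q [ 28.5  24.9 100.9 -46.5  25.  -23.7] ik 0.0 maxspeed frac 1.47 margin 4.4
jaw [7.5, 7.5, 7.5, 7.5, 7.5, 7.5, 7.5, 7.5, 7.5, 7.5, 7.5, 7.5] 
dp [[-0.03,-0.07,-0.66],[-0.0,-0.07,-0.66],[0.02,-0.07,-0.66],[0.06,-0.08,-0.67],[0.09,-0.08,-0.66],[0.12,-0.09,-0.66],[0.15,-0.08,-0.67],[0.18,-0.1,-0.65],[0.21,-0.09,-0.66],[0.23,-0.1,-0.64],[0.27,-0.11,-0.64],[0.29,-0.11,-0.63]] 
turn [[0.012,0.047,0.011],[0.009,0.047,0.011],[0.008,0.047,0.012],[0.008,0.046,0.012],[0.007,0.047,0.013],[0.007,0.047,0.012],[0.006,0.047,0.014],[0.005,0.047,0.013],[0.005,0.047,0.014],[0.004,0.046,0.013],[0.004,0.047,0.014],[0.003,0.047,0.015]]
jaw [7.5, 7.5, 7.5, 7.5, 7.5, 7.5, 7.5, 7.5, 7.5, 7.5, 7.5, 7.5] 
dp [[-0.56,0.59,0.86],[-0.51,0.62,0.85],[-0.46,0.66,0.86],[-0.39,0.68,0.86],[-0.12,0.23,0.58],[-0.09,0.23,0.57],[-0.06,0.22,0.58],[-0.02,0.23,0.57],[0.0,0.22,0.57],[0.04,0.23,0.55],[0.06,0.22,0.56],[0.1,0.23,0.54]] 
turn [[0.011,-0.022,0.06],[0.013,-0.022,0.059],[0.013,-0.021,0.06],[0.016,-0.022,0.059],[-0.0,-0.055,0.0],[-0.0,-0.054,0.0],[-0.0,-0.055,0.0],[-0.0,-0.054,0.0],[-0.0,-0.055,0.0],[-0.0,-0.054,0.0],[-0.0,-0.055,0.0],[-0.0,-0.054,0.0]]
```

```bash
python3 - <<'E'
from tab import *
tab(K,(42,43,44),(-12,-6,0))
g=np.array([.548,.318,.0605]);phi,L=-6,43;a=Rt(phi,L)[:,2]
plan([([.46,.27,.22],14,10,12),([.48,.30,.19],phi,15,5),(g-a*.085+[0,0,.02],phi,L,7)],7.5)
E
```

```text
pick 42 -12 [ 29.  38.  96. -66.  29.   6.] 0.0
pick 42 -6 [ 27.  37.  98. -70.  23.   5.] 0.0
pick 42 0 [ 26.  36. 100. -74.  18.   3.] 0.0
sock 42 -20 [-12.  38.  86. -53.  51.  11.] 0.0
sock 42 0 [-16.  35.  95. -60.  33.   2.] 0.0
sock 42 20 [-21.  32. 101. -64.  14. -12.] 0.0
pick 43 -12 [ 29.  38.  96. -69.  29.  10.] 0.0
pick 43 -6 [ 28.  37.  98. -74.  23.   9.] 0.0
pick 43 0 [ 26.  37. 100. -80.  18.   9.] 0.0
sock 43 -20 [-12.  39.  86. -54.  51.  12.] 0.0
sock 43 0 [-15.  35.  95. -63.  33.   5.] 0.0
sock 43 20 [-21.  33. 102. -71.  14.  -5.] 0.0
pick 44 -12 [ 29.  38.  96. -72.  29.  13.] 0.0
pick 44 -6 [ 28.  37.  99. -78.  23.  13.] 0.0
pick 44 0 [ 26.  37. 101. -85.  18.  14.] 0.0
sock 44 -20 [-12.  39.  86. -56.  51.  14.] 0.0
sock 44 0 [-15.  35.  95. -65.  33.   7.] 0.0
sock 44 20 [-21.  33. 102. -78.  14.   2.] 0.0
wp q [ 18.   17.9  86.4  -0.8  65.7 -85.8] ik 0.0 maxspeed frac 1.47 margin 4.4
wp q [ 23.1  22.3  85.8  -8.4  59.  -57.4] ik 0.0 maxspeed frac 1.47 margin 4.4
wp q [ 31.7  26.6 100.3 -58.1  29.5  -6.1] ik 0.0 maxspeed frac 1.47 margin 4.4
jaw [7.5, 7.5,
[... 338 characters left out ...]
0.047,0.012],[0.008,0.046,0.012],[0.007,0.047,0.013],[0.007,0.047,0.012],[0.006,0.047,0.014],[0.005,0.047,0.013],[0.005,0.047,0.014],[0.004,0.046,0.013],[0.004,0.047,0.014],[0.003,0.047,0.015]]
jaw [7.5, 7.5, 7.5, 7.5, 7.5, 7.5, 7.5, 7.5, 7.5, 7.5, 7.5, 7.5] 
dp [[-0.45,0.47,0.69],[-0.41,0.49,0.68],[-0.36,0.52,0.68],[-0.3,0.56,0.68],[-0.26,0.58,0.67],[-0.06,0.35,0.68],[-0.02,0.36,0.67],[0.03,0.36,0.66],[0.08,0.35,0.65],[0.12,0.36,0.63],[0.16,0.36,0.62],[0.21,0.36,0.59]] 
turn [[0.012,-0.017,0.068],[0.014,-0.018,0.069],[0.015,-0.017,0.068],[0.017,-0.018,0.068],[0.017,-0.017,0.067],[0.0,-0.07,0.0],[0.0,-0.07,0.0],[0.0,-0.07,0.0],[0.0,-0.069,0.0],[0.0,-0.07,0.0],[0.0,-0.07,0.0],[0.0,-0.07,0.0]]
```

Emit:
move_arm --jaw '[7.5, 7.5, 7.5, 7.5, 7.5, 7.5, 7.5, 7.5, 7.5, 7.5, 7.5, 7.5]' --dp '[[-0.03, -0.07, -0.66], [0, -0.07, -0.66], [0.02, -0.07, -0.66], [0.06, -0.08, -0.67], [0.09, -0.08, -0.66], [0.12, -0.09, -0.66], [0.15, -0.08, -0.67], [0.18, -0.1, -0.65], [0.21, -0.09, -0.66], [0.23, -0.1, -0.64], [0.27, -0.11, -0.64], [0.29, -0.11, -0.63]]' --turn '[[0.012, 0.047, 0.011], [0.009, 0.047, 0.011], [0.008, 0.047, 0.012], [0.008, 0.046, 0.012], [0.007, 0.047, 0.013], [0.007, 0.047, 0.012], [0.006, 0.047, 0.014], [0.005, 0.047, 0.013], [0.005, 0.047, 0.014], [0.004, 0.046, 0.013], [0.004, 0.047, 0.014], [0.003, 0.047, 0.015]]'

```text
time_s: 5.73
position: [0.4631, 0.2722, 0.199]
tool_rot: [[-0.952, -0.251, 0.177], [-0.245, 0.968, 0.055], [-0.185, 0.009, -0.983]]
ft_force: [-0.1, 0.7, -0.4]
grip_width: 0.0752
gripper_force: 0.0
```

Emit:
move_arm --jaw '[7.5, 7.5, 7.5, 7.5, 7.5, 7.5, 7.5, 7.5, 7.5, 7.5, 7.5, 7.5]' --dp '[[-0.45, 0.47, 0.69], [-0.41, 0.49, 0.68], [-0.36, 0.52, 0.68], [-0.3, 0.56, 0.68], [-0.26, 0.58, 0.67], [-0.06, 0.35, 0.68], [-0.02, 0.36, 0.67], [0.03, 0.36, 0.66], [0.08, 0.35, 0.65], [0.12, 0.36, 0.63], [0.16, 0.36, 0.62], [0.21, 0.36, 0.59]]' --turn '[[0.012, -0.017, 0.068], [0.014, -0.018, 0.069], [0.015, -0.017, 0.068], [0.017, -0.018, 0.068], [0.017, -0.017, 0.067], [0, -0.07, 0], [0, -0.07, 0], [0, -0.07, 0], [0, -0.069, 0], [0, -0.07, 0], [0, -0.07, 0], [0, -0.07, 0]]'

```text
time_s: 6.73
position: [0.5029, 0.3233, 0.128]
tool_rot: [[-0.733, 0.097, 0.674], [0.078, 0.995, -0.059], [-0.676, 0.009, -0.737]]
ft_force: [0.5, 0.4, 0.6]
grip_width: 0.075
gripper_force: 0.0
```

Emit:
move_arm --jaw '[7.5, 7.5]' --dp '[[0, 0, 0], [0, 0, 0]]' --turn '[[0, 0, 0], [0, 0, 0]]'

```text
time_s: 6.9
position: [0.5029, 0.323, 0.128]
tool_rot: [[-0.736, 0.098, 0.67], [0.078, 0.995, -0.061], [-0.673, 0.007, -0.74]]
ft_force: [0.0, -0.1, 0.3]
grip_width: 0.0751
gripper_force: 0.0
```

```bash
python3 - <<'E'
from kin import *
s=state(); im,d=cams.get_image("wrist"); cv2.imwrite("pics/w3.png",im[:,:,::-1])
for o in redtop(s,im,.081-.0045): print(o)
for r in cams.mark_of("wrist","die_red_center")[:3]:
    u,v=r["location"][0]*640,r["location"][1]*480; o,dr=wrist_ray(s,u,v); print(r["p"],u,v,(o+dr*(.0435-o[2])/dr[2]).round(4))
g=np.array([.548,.318,.0605]);phi,L=-6,43;a=Rt(phi,L)[:,2]
plan([(g-a*.05,phi,L,4),(g,phi,L,8)],7.5)
E
```

```text
t 6.9 p [0.5029 0.323  0.128 ] z [ 0.67  -0.061 -0.74 ] q [ 31.3  26.4 100.4 -56.2  28.8  -8.1] F [ 0.  -0.1  0.3] w 0.0751 g 0.0
(np.int32(910), array([323.1, 250.6]), array([20.1, 54.3]), array([0.5484, 0.318 , 0.0765]))
0.83 72.512 237.12 [0.5636 0.0989 0.0435]
0.82 327.168 204.57600000000002 [0.5473 0.3209 0.0435]
0.75 14.079999999999998 169.584 [0.4729 0.1099 0.0435]
wp q [ 30.   32.2 100.4 -67.6  25.7   3.4] ik 0.0 maxspeed frac 0.29 margin 13.8
wp q [ 27.7  37.3  98.2 -74.1  23.2   8.8] ik 0.0 maxspeed frac 0.29 margin 7.3
jaw [7.5, 7.5, 7.5, 7.5, 7.5, 7.5, 7.5, 7.5, 7.5, 7.5, 7.5, 7.5] 
dp [[0.34,-0.04,1.24],[0.35,-0.0,1.25],[0.35,-0.01,1.24],[0.36,0.0,1.24],[-0.0,0.0,0.63],[-0.0,0.0,0.62],[-0.0,0.0,0.63],[-0.0,0.0,0.62],[-0.0,-0.0,0.63],[-0.0,-0.0,0.62],[-0.0,-0.0,0.63],[-0.0,-0.0,0.62]] 
turn [[0.012,-0.003,-0.001],[-0.001,-0.002,-0.0],[-0.0,-0.002,-0.001],[-0.001,-0.003,-0.0],[0.0,0.0,-0.0],[0.0,0.0,-0.0],[0.0,0.0,-0.0],[0.0,0.0,-0.0],[0.0,0.0,-0.0],[0.0,0.0,-0.0],[0.0,0.0,-0.0],[0.0,0.0,-0.0]]
```

Emit:
move_arm --jaw '[7.5, 7.5, 7.5, 7.5, 7.5, 7.5, 7.5, 7.5, 7.5, 7.5, 7.5, 7.5]' --dp '[[0.34, -0.04, 1.24], [0.35, 0, 1.25], [0.35, -0.01, 1.24], [0.36, 0, 1.24], [0, 0, 0.66], [0, 0, 0.66], [0, 0, 0.66], [0, 0, 0.66], [0, 0, 0.66], [0, 0, 0.66], [0, 0, 0.66], [0, 0, 0.66]]' --turn '[[0.012, -0.003, -0.001], [-0.001, -0.002, 0], [0, -0.002, -0.001], [-0.001, -0.003, 0], [0, 0, 0], [0, 0, 0], [0, 0, 0], [0, 0, 0], [0, 0, 0], [0, 0, 0], [0, 0, 0], [0, 0, 0]]'

```text
time_s: 8.0
position: [0.5629, 0.3166, 0.0436]
tool_rot: [[-0.726, 0.104, 0.679], [0.076, 0.995, -0.071], [-0.683, 0.0, -0.73]]
ft_force: [0.0, -0.4, -0.2]
grip_width: 0.0752
gripper_force: 0.0
```

```bash
python3 - <<'E'
from kin import *
s=state(); print(s["tool_rot"].round(3), (s["position"]-.022*s["tool_rot"][:,2]).round(4))
E
```

```text
t 8.0 p [0.5629 0.3166 0.0436] z [ 0.679 -0.071 -0.73 ] q [ 27.5  37.7  98.1 -75.1  23.    9.7] F [ 0.  -0.4 -0.2] w 0.0752 g 0.0
[[-0.726  0.104  0.679]
 [ 0.076  0.995 -0.071]
 [-0.683  0.    -0.73 ]] [0.548  0.3182 0.0597]
```

Emit:
move_arm --jaw '[6.2, 5.4, 4.5, 4.5, 4.5, 4.5, 4.5, 4.5]' --dp '[[0, 0, 0], [0, 0, 0], [0, 0, 0], [0, 0, 0], [0, 0, 0], [0, 0, 0], [0, 0, 0], [0, 0, 0]]' --turn '[[0, 0, 0], [0, 0, 0], [0, 0, 0], [0, 0, 0], [0, 0, 0], [0, 0, 0], [0, 0, 0], [0, 0, 0]]' --force 90

```text
time_s: 8.67
position: [0.5624, 0.3167, 0.0442]
tool_rot: [[-0.726, 0.104, 0.679], [0.076, 0.995, -0.071], [-0.683, 0.0, -0.73]]
ft_force: [-0.9, 1.2, 0.9]
grip_width: 0.0484
gripper_force: 92.6
```

```bash
python3 - <<'E'
from kin import *
s=state(); g=s["position"]-.022*s["tool_rot"][:,2]; print(g)
L=43
def gp(x,y,z): return press(x,y,z)
# back value .019 in plan; cup point is .022 behind TCP
off=lambda phi: Rt(phi,L)[:,2]*(-.003)
phi1=TH-6
G0=s["position"]-.019*s["tool_rot"][:,2]
sock=press(0,0,.0765+.027+.008)
front=press(-.13,0,.0765+.027+.045)
w=[(G0+[0,0,.10],-6,L,10),([.50,.12,.24],-34,L,12),(front,phi1,L,14)]
plan(w,4.5)
E
```

```text
t 8.67 p [0.5624 0.3167 0.0442] z [ 0.679 -0.071 -0.73 ] q [ 27.6  37.6  98.2 -75.   23.    9.7] F [-0.9  1.2  0.9] w 0.0484 g 92.6
[0.54743694 0.31829709 0.06029281]
wp q [ 27.6  28.2  93.3 -49.1  30.  -19.1] ik 0.0 maxspeed frac 0.33 margin 9.6
wp q [ 13.9  13.7 100.4 -46.5  44.2 -14. ] ik 0.0 maxspeed frac 0.33 margin 9.6
wp q [ -2.4  26.9  98.3 -55.2  48.3  10.1] ik 0.0 maxspeed frac 0.33 margin 9.6
jaw [4.5, 4.5, 4.5, 4.5, 4.5, 4.5, 4.5, 4.5, 4.5, 4.5, 4.5, 4.5] 
dp [[-0.68,-0.0,-0.73],[-0.69,-0.0,-0.73],[-0.68,-0.0,-0.73],[-0.68,-0.0,-0.73],[-0.68,-0.0,-0.73],[-0.69,-0.0,-0.73],[-0.68,-0.0,-0.73],[-0.68,-0.0,-0.73],[-0.68,-0.0,-0.74],[-0.68,-0.0,-0.73],[-0.29,-1.74,-0.66],[-0.35,-1.75,-0.61]] 
turn [[0.0,0.0,0.0],[0.001,0.0,0.0],[-0.0,0.0,0.0],[-0.0,0.001,0.0],[-0.0,-0.0,0.0],[-0.0,-0.0,0.0],[-0.0,0.0,0.0],[-0.0,0.0,0.0],[-0.0,0.0,0.0],[-0.0,0.001,0.0],[0.027,-0.0,0.03],[0.028,-0.0,0.03]]
jaw [4.5, 4.5, 4.5, 4.5, 4.5, 4.5, 4.5, 4.5, 4.5, 4.5, 4.5, 4.5] 
dp [[-0.39,-1.75,-0.57],[-0.44,-1.75,-0.52],[-0.49,-1.76,-0.47],[-0.55,-1.75,-0.43],[-0.59,-1.74,-0.38],[-0.65,-1.74,-0.33],[-
[... 167 characters left out ...]
0.0,0.03],[0.028,-0.0,0.03],[0.028,-0.0,0.03],[0.028,-0.0,0.029],[0.027,-0.0,0.03],[0.028,-0.0,0.03],[0.028,-0.0,0.03],[0.028,-0.0,0.03],[0.027,-0.0,0.029],[0.028,-0.0,0.03]]
jaw [4.5, 4.5, 4.5, 4.5, 4.5, 4.5, 4.5, 4.5, 4.5, 4.5, 4.5, 4.5] 
dp [[-0.28,-0.83,1.16],[-0.3,-0.8,1.17],[-0.32,-0.75,1.19],[-0.34,-0.71,1.21],[-0.36,-0.66,1.23],[-0.38,-0.62,1.25],[-0.39,-0.58,1.25],[-0.41,-0.53,1.28],[-0.42,-0.48,1.28],[-0.43,-0.43,1.3],[-0.45,-0.38,1.31],[-0.45,-0.33,1.31]] 
turn [[0.027,-0.0,0.029],[0.028,-0.0,0.03],[0.027,-0.0,0.029],[0.028,-0.0,0.03],[0.027,-0.0,0.029],[0.028,-0.0,0.03],[0.027,-0.0,0.03],[0.028,-0.0,0.029],[0.028,-0.0,0.03],[0.027,-0.0,0.029],[0.028,-0.0,0.03],[0.027,-0.0,0.029]]
```

Emit:
move_arm --jaw '[4.5, 4.5, 4.5, 4.5, 4.5, 4.5, 4.5, 4.5, 4.5, 4.5, 4.5, 4.5]' --dp '[[-0.68, 0, -0.73], [-0.69, 0, -0.73], [-0.68, 0, -0.73], [-0.68, 0, -0.73], [-0.68, 0, -0.73], [-0.69, 0, -0.73], [-0.68, 0, -0.73], [-0.68, 0, -0.73], [-0.68, 0, -0.74], [-0.68, 0, -0.73], [-0.29, -1.74, -0.66], [-0.35, -1.75, -0.61]]' --turn '[[0, 0, 0], [0.001, 0, 0], [0, 0, 0], [0, 0.001, 0], [0, 0, 0], [0, 0, 0], [0, 0, 0], [0, 0, 0], [0, 0, 0], [0, 0.001, 0], [0.027, 0, 0.03], [0.028, 0, 0.03]]'

```text
time_s: 9.67
position: [0.5532, 0.2813, 0.1574]
tool_rot: [[-0.719, 0.189, 0.668], [0.138, 0.982, -0.129], [-0.681, -0.001, -0.733]]
ft_force: [0.8, -0.6, -4.1]
grip_width: 0.0486
gripper_force: 93.2
```

Emit:
move_arm --jaw '[4.5, 4.5, 4.5, 4.5, 4.5, 4.5, 4.5, 4.5, 4.5, 4.5, 4.5, 4.5]' --dp '[[-0.39, -1.75, -0.57], [-0.44, -1.75, -0.52], [-0.49, -1.76, -0.47], [-0.55, -1.75, -0.43], [-0.59, -1.74, -0.38], [-0.65, -1.74, -0.33], [-0.69, -1.72, -0.29], [-0.74, -1.71, -0.24], [-0.8, -1.7, -0.19], [-0.84, -1.67, -0.15], [-0.23, -0.91, 1.11], [-0.25, -0.88, 1.12]]' --turn '[[0.028, 0, 0.029], [0.028, 0, 0.03], [0.027, 0, 0.03], [0.028, 0, 0.03], [0.028, 0, 0.03], [0.028, 0, 0.029], [0.027, 0, 0.03], [0.028, 0, 0.03], [0.028, 0, 0.03], [0.028, 0, 0.03], [0.027, 0, 0.029], [0.028, 0, 0.03]]'

```text
time_s: 10.67
position: [0.5156, 0.0857, 0.2141]
tool_rot: [[-0.568, 0.628, 0.532], [0.46, 0.778, -0.428], [-0.683, 0.002, -0.731]]
ft_force: [0.4, 0.4, -3.7]
grip_width: 0.0483
gripper_force: 93.0
```

Emit:
move_arm --jaw '[4.5, 4.5, 4.5, 4.5, 4.5, 4.5, 4.5, 4.5, 4.5, 4.5, 4.5, 4.5]' --dp '[[-0.28, -0.83, 1.16], [-0.3, -0.8, 1.17], [-0.32, -0.75, 1.19], [-0.34, -0.71, 1.21], [-0.36, -0.66, 1.23], [-0.38, -0.62, 1.25], [-0.39, -0.58, 1.25], [-0.41, -0.53, 1.28], [-0.42, -0.48, 1.28], [-0.43, -0.43, 1.3], [-0.45, -0.38, 1.31], [-0.45, -0.33, 1.31]]' --turn '[[0.027, 0, 0.029], [0.028, 0, 0.03], [0.027, 0, 0.029], [0.028, 0, 0.03], [0.027, 0, 0.029], [0.028, 0, 0.03], [0.027, 0, 0.03], [0.028, 0, 0.029], [0.028, 0, 0.03], [0.027, 0, 0.029], [0.028, 0, 0.03], [0.027, 0, 0.029]]'

```text
time_s: 11.67
position: [0.5451, -0.0652, 0.1342]
tool_rot: [[-0.29, 0.918, 0.271], [0.671, 0.397, -0.626], [-0.682, 0.0, -0.732]]
ft_force: [0.3, 0.6, -3.6]
grip_width: 0.048
gripper_force: 92.9
```

```bash
python3 - <<'E'
from kin import *
s=state(); print(s["tool_rot"].round(4)); print((s["position"]-.022*s["tool_rot"][:,2]).round(4),press(-.13,0,.1485))
im,d=cams.get_image("wrist"); cv2.imwrite("pics/w4.png",im[:,:,::-1]); np.save("w4_d.npy",d)
print(redtop(s,im,.1))
for r in cams.mark_of("wrist","socket_top")[:3]:
    u,v=r["location"][0]*640,r["location"][1]*480; o,dr=wrist_ray(s,u,v); print(r["p"],u,v,(o+dr*(.049-o[2])/dr[2]).round(4))
print("px",wrist_px(s,SOCK))
im,d=cams.get_image("scene"); cv2.imwrite("pics/s4.png",im[:,:,::-1]); np.save("s4_d.npy",d)
E
```

```text
t 11.67 p [ 0.5451 -0.0652  0.1342] z [ 0.271 -0.626 -0.732] q [ -2.6  26.9  98.3 -55.2  48.3  10.1] F [ 0.3  0.6 -3.6] w 0.048 g 92.9
[[-2.902e-01  9.179e-01  2.706e-01]
 [ 6.715e-01  3.968e-01 -6.258e-01]
 [-6.818e-01  1.000e-04 -7.315e-01]]
[ 0.5392 -0.0514  0.1503] [ 0.53978756 -0.05196566  0.1485    ]
[]
px [341.59990097 253.35803132]
```

View pics/w4.png

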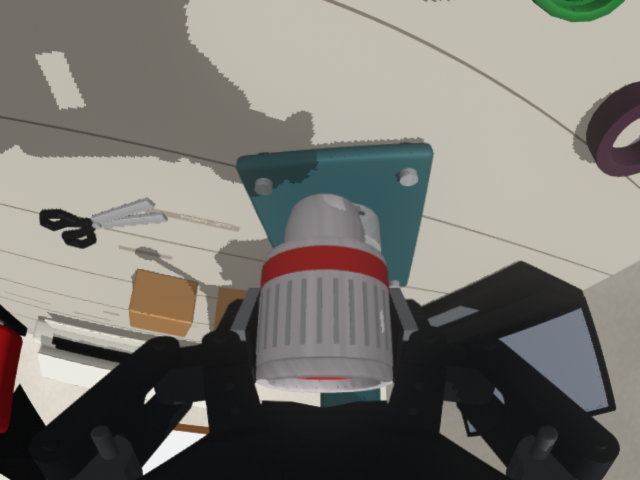

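The cup is held upright between the pads at (325,320), clear of the press. The ring peeks out behind the spigot at (370,225). Next I check the cup's in-hand position and plan the entry.

```bash
python3 - <<'E'
from kin import *
s=observe(); g=s["position"]-.022*s["tool_rot"][:,2]
im=cv2.imread("pics/w4.png"); hsv=cv2.cvtColor(im,cv2.COLOR_BGR2HSV)
m=((hsv[...,0]<8)|(hsv[...,0]>172))&(hsv[...,1]>150); m[:,:240]=0;m[:,400:]=0;m[:230]=0;m[300:]=0
uv=np.argwhere(m); print("band u",uv[:,1].min(),uv[:,1].max(),"v mid top",uv[abs(uv[:,1]-325)<5][:,0].min(),uv[abs(uv[:,1]-325)<5][:,0].max())
ax=g-[0,0,.017]  # center point
A=np.linspace(0,2*np.pi,73); c=lambda r,dz:np.array([wrist_px(s,ax+[r*np.cos(t),r*np.sin(t),dz]) for t in A])
for nm,r,dz in(("foot",.0135,-.0375),("taper top",.017,-.0255),("collar bot",.025,-.0105),("collar top",.025,.0375)):
    q=c(r,dz); print(nm,"u",q[:,0].min().round(1),q[:,0].max().round(1),"v",q[:,1].min().round(1),q[:,1].max().round(1))
P=cloud("scene",np.load("s4_d.npy")); X,Y,Z=P[...,0],P[...,1],P[...,2]
mm=(np.hypot(X-g[0],Y-g[1])<.045)&(abs(Z-(g[2]+.0205))<.012); q=P[mm]; print("scene cup top",mm.sum(), q.min(0).round(4),q.max(0).round(4),"exp",ax+[0,0,.0375])
mm=(np.hypot(X-.604,Y+.165)<.05)&(Z>.042)&(Z<.055); q=P[mm]; print("ring",mm.sum(),((q.min(0)+q.max(0))/2).round(4))
gz=s["position"]-.019*s["tool_rot"][:,2]; dg=gz-g
phi=TH-6; o=Rt(phi,43)[:,2]*.003
print(dg,o)
(p,R),q=plan([(press(-.03,0,.0765+.027+.008)+o,phi,43,10),(press(0,0,.0765+.027+.005)+o,phi,43,6)],4.5)
E
```

```text
band u 261 387 v mid top 246 268
foot u 292.8 353.9 v 191.7 226.4
taper top u 283.2 363.4 v 211.0 252.4
collar bot u 261.4 385.1 v 233.8 288.9
collar top u 252.9 393.2 v 374.2 392.5
scene cup top 305 [ 0.4981 -0.0781  0.1586] [ 0.5796 -0.008   0.1824] exp [ 0.53915169 -0.05109522  0.17050843]
ring 268 [ 0.6048 -0.1658  0.0482]
[ 0.00081272 -0.00187555 -0.00219585] [ 0.00081911 -0.00187487 -0.00219406]
wp q [-12.   33.4  94.  -58.5  40.6   6.7] ik 0.0 maxspeed frac 0.13 margin 22.9
wp q [-14.4  34.7  91.6 -57.7  39.5   3.7] ik 0.0 maxspeed frac 0.13 margin 22.9
jaw [4.5, 4.5, 4.5, 4.5, 4.5, 4.5, 4.5, 4.5, 4.5, 4.5, 4.5, 4.5] 
dp [[-0.47,0.11,0.97],[-0.48,0.11,0.96],[-0.47,0.11,0.97],[-0.47,0.11,0.97],[-0.48,0.1,0.96],[-0.47,0.11,0.97],[-0.47,0.11,0.97],[-0.48,0.1,0.96],[-0.47,0.11,0.97],[-0.47,0.11,0.97],[-0.33,0.05,0.37],[-0.33,0.05,0.38]] 
turn [[-0.001,-0.0,-0.0],[-0.001,-0.0,-0.0],[0.0,-0.0,-0.0],[0.0,-0.0,-0.0],[0.0,-0.0,-0.0],[0.0,-0.001,-0.0],[0.0,0.0,-0.0],[0.0,0.0,-0.001],[0.0,0.0,0.0],[-0.0,0.0,0.0],[-0.0,0.0,0.0],[-0.0,0.0,0.0]]
jaw [4.5, 4.5, 4.5, 4.5] 
dp [[-0.33,0.06,0.38],[-0.33,0.05,0.37],[-0.33,0.05,0.38],[-0.33,0.05,0.37]] 
turn [[-0.0,0.0,0.0],[-0.0,0.0,0.0],[-0.0,0.0,0.0],[-0.0,0.0,0.0]]
```

Emit:
move_arm --jaw '[4.5, 4.5, 4.5, 4.5, 4.5, 4.5, 4.5, 4.5, 4.5, 4.5, 4.5, 4.5]' --dp '[[-0.47, 0.11, 0.97], [-0.48, 0.11, 0.96], [-0.47, 0.11, 0.97], [-0.47, 0.11, 0.97], [-0.48, 0.1, 0.96], [-0.47, 0.11, 0.97], [-0.47, 0.11, 0.97], [-0.48, 0.1, 0.96], [-0.47, 0.11, 0.97], [-0.47, 0.11, 0.97], [-0.33, 0.05, 0.37], [-0.33, 0.05, 0.38]]' --turn '[[-0.001, 0, 0], [-0.001, 0, 0], [0, 0, 0], [0, 0, 0], [0, 0, 0], [0, -0.001, 0], [0, 0, 0], [0, 0, 0], [0, 0, 0], [0, 0, 0], [0, 0, 0], [0, 0, 0]]'

```text
time_s: 12.82
position: [0.6004, -0.161, 0.0947]
tool_rot: [[-0.293, 0.916, 0.274], [0.67, 0.401, -0.625], [-0.682, 0.001, -0.731]]
ft_force: [0.6, 0.6, -3.5]
grip_width: 0.0484
gripper_force: 93.6
```

Emit:
move_arm --jaw '[4.5, 4.5, 4.5, 4.5, 4.5]' --dp '[[-0.33, 0.06, 0.38], [-0.33, 0.05, 0.37], [-0.33, 0.05, 0.38], [-0.33, 0.05, 0.37], [0, 0, 0]]' --turn '[[0, 0, 0], [0, 0, 0], [0, 0, 0], [0, 0, 0], [0, 0, 0]]'

```text
time_s: 13.23
position: [0.6105, -0.1785, 0.0932]
tool_rot: [[-0.292, 0.916, 0.275], [0.67, 0.401, -0.625], [-0.683, 0.001, -0.731]]
ft_force: [-0.6, 0.0, -2.5]
grip_width: 0.0483
gripper_force: 93.6
```

```bash
python3 - <<'E'
from kin import *
s=state(); g=s["position"]-.022*s["tool_rot"][:,2]; print("grasp-sock",((g-press(0,0,.0765))*1000).round(1))
ims=[]
for n in("scene","side"):
    im,d=cams.get_image(n); np.save(f"{n}5_d.npy",d); im=im[:,:,::-1]
    u,v=(242,265) if n=="scene" else (352,315)
    ims.append(cv2.resize(im[v-65:v+65,u-65:u+65],None,fx=3,fy=3,interpolation=2))
cv2.imwrite("pics/c5.png",np.hstack(ims))
E
```

```text
t 13.23 p [ 0.6105 -0.1785  0.0932] z [ 0.275 -0.625 -0.731] q [-14.4  34.6  91.7 -57.7  39.4   3.7] F [-0.6  0.  -2.5] w 0.0483 g 93.6
grasp-sock [ 0.5  0.3 32.8]
```

View pics/c5.png

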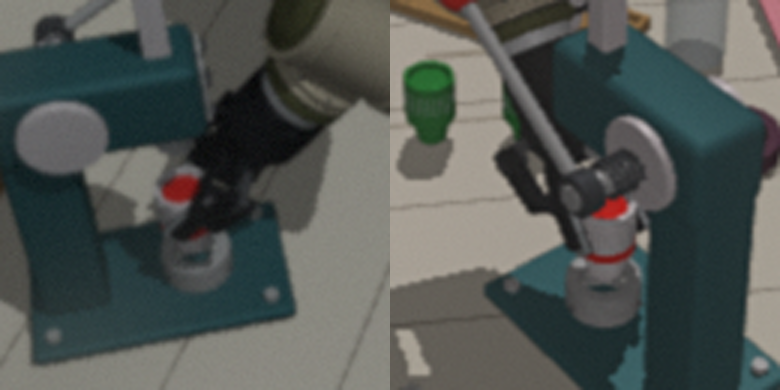

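The picture shows the cup hanging over the ring in both views: scene crop cup (185,205) above ring (197,262), side crop cup (610,235) above ring (603,290). The hand is clear of the head. Now I lower it gently.

Emit:
move_arm --jaw '[4.5, 4.5, 4.5, 4.5, 4.5, 4.5]' --dp '[[0.1, 0, 0.11], [0.1, 0, 0.11], [0.1, 0, 0.11], [0.1, 0, 0.11], [0.1, 0, 0.11], [0.1, 0, 0.11]]' --turn '[[0, 0, 0], [0, 0, 0], [0, 0, 0], [0, 0, 0], [0, 0, 0], [0, 0, 0]]'

```text
time_s: 13.83
position: [0.6101, -0.1778, 0.084]
tool_rot: [[-0.293, 0.916, 0.275], [0.67, 0.402, -0.625], [-0.682, 0.001, -0.731]]
ft_force: [0.4, 0.0, -3.6]
grip_width: 0.0485
gripper_force: 93.6
```

Emit:
move_arm --jaw '[4.5, 4.5, 4.5]' --dp '[[0.1, 0, 0.11], [0.1, 0, 0.11], [0, 0, 0]]' --turn '[[0, 0, 0], [0, 0, 0], [0, 0, 0]]'

```text
time_s: 14.08
position: [0.6101, -0.1778, 0.0808]
tool_rot: [[-0.293, 0.916, 0.274], [0.67, 0.402, -0.625], [-0.682, 0.001, -0.731]]
ft_force: [-0.2, 0.1, -3.4]
grip_width: 0.0482
gripper_force: 93.6
```

```bash
python3 - <<'E'
from kin import *
s=state(); g=s["position"]-.022*s["tool_rot"][:,2]; print("grasp-sock",((g-press(0,0,.0765))*1000).round(1),"tq",s["wrist_torque"].round(2))
E
```

```text
t 14.08 p [ 0.6101 -0.1778  0.0808] z [ 0.274 -0.625 -0.731] q [-14.4  35.7  92.3 -59.4  38.6   6. ] F [-0.2  0.1 -3.4] w 0.0482 g 93.6
grasp-sock [ 0.   0.9 20.4] tq [0.6  0.29 0.01]
```

```bash
cat >> kin.py <<'E'
def twist(n,dz,A=.3,step=.1,phc=TH-8,start_dir=1,xy=None,jaw=4.5):
    """n rows of to-and-fro twist, dz mm descent per row, about the cup axis"""
    s=observe(); R=s["tool_rot"]; p=s["position"]; L=43
    x=-R[:,0]; ph=np.arctan2(x[1],x[0]); c=np.radians(phc); d=start_dir
    g=p-.022*R[:,2]; gt=press(0,0,0) if xy is None else np.array(xy); q=s["q"].copy(); W=[];mx=0;mn=99
    for i in range(n):
        if (ph-c)*d>=A-.03: d=-d
        ph+=d*step; gg=np.r_[g[:2]+(gt[:2]-g[:2])*min(1,(i+1)/6),g[2]-dz*(i+1)/1000]
        T,S=poseT(gg,np.degrees(ph),L,.022); W.append((T,S,1)); q1,e=ik(T,S,K,q); mx=max(mx,(abs(q1-q)/np.array([8,8,10.5,10.5,10.5,10.5])).max()); mn=min(mn,(q1-LO).min(),(HI-q1).min()); q=q1
    print("speed",round(mx,2),"margin",round(mn,1),"dir",d)
    rows(p,R,W,jaw,vmax=9,wmax=9)
def ins():
    s=state(); g=s["position"]-.022*s["tool_rot"][:,2]; x=-s["tool_rot"][:,0]
    print("grasp-seat mm",((g-press(0,0,.0765))*1000).round(1),"dphi",round(np.degrees(np.arctan2(x[1],x[0]))-TH,1),"lean",round(np.degrees(np.arccos(-s["tool_rot"][2,2])),1),"tq",s["wrist_torque"].round(2))
E
python3 -c "
from kin import *
twist(12,.45)"
```

```text
speed 0.52 margin 12.3 dir 1
jaw [4.5, 4.5, 4.5, 4.5, 4.5, 4.5, 4.5, 4.5, 4.5, 4.5, 4.5, 4.5] 
dp [[0.03,0.14,0.04],[0.02,0.14,0.03],[0.03,0.14,0.04],[0.03,-0.16,0.04],[0.02,-0.16,0.03],[0.03,-0.15,0.04],[0.04,-0.15,0.03],[0.03,-0.15,0.03],[0.04,-0.15,0.02],[0.04,-0.15,0.03],[0.03,0.15,0.03],[0.04,0.15,0.03]] 
turn [[-0.067,0.0,-0.073],[-0.069,0.0,-0.073],[-0.068,0.0,-0.073],[0.068,0.0,0.073],[0.069,0.0,0.073],[0.068,0.0,0.073],[0.068,0.0,0.073],[0.068,0.0,0.073],[0.069,0.0,0.073],[0.068,0.0,0.073],[-0.068,0.0,-0.073],[-0.069,0.0,-0.073]]
```

Emit:
move_arm --jaw '[4.5, 4.5, 4.5, 4.5, 4.5, 4.5, 4.5, 4.5, 4.5, 4.5, 4.5, 4.5]' --dp '[[0.03, 0.14, 0.04], [0.02, 0.14, 0.03], [0.03, 0.14, 0.04], [0.03, -0.16, 0.04], [0.02, -0.16, 0.03], [0.03, -0.15, 0.04], [0.04, -0.15, 0.03], [0.03, -0.15, 0.03], [0.04, -0.15, 0.02], [0.04, -0.15, 0.03], [0.03, 0.15, 0.03], [0.04, 0.15, 0.03]]' --turn '[[-0.067, 0, -0.073], [-0.069, 0, -0.073], [-0.068, 0, -0.073], [0.068, 0, 0.073], [0.069, 0, 0.073], [0.068, 0, 0.073], [0.068, 0, 0.073], [0.068, 0, 0.073], [0.069, 0, 0.073], [0.068, 0, 0.073], [-0.068, 0, -0.073], [-0.069, 0, -0.073]]'

```text
time_s: 15.08
position: [0.6078, -0.1793, 0.0755]
tool_rot: [[-0.158, 0.977, 0.147], [0.714, 0.215, -0.667], [-0.683, -0.0, -0.731]]
ft_force: [-1.4, -0.3, -1.9]
grip_width: 0.0485
gripper_force: 94.5
```

```bash
python3 -c "
from kin import *
ins(); twist(12,.4)"
```

```text
t 15.08 p [ 0.6078 -0.1793  0.0755] z [ 0.147 -0.667 -0.731] q [-12.7  38.3  87.4 -55.5  48.6  11.2] F [-1.4 -0.3 -1.9] w 0.0485 g 94.5
grasp-seat mm [ 0.5  0.4 15.1] dphi -17.2 lean 43.0 tq [ 0.51  0.24 -0.14]
speed 0.52 margin 11.7 dir -1
jaw [4.5, 4.5, 4.5, 4.5, 4.5, 4.5, 4.5, 4.5, 4.5, 4.5, 4.5, 4.5] 
dp [[0.03,0.14,0.03],[0.03,0.14,0.02],[0.03,0.14,0.03],[0.03,0.14,0.02],[0.04,0.14,0.03],[0.03,-0.16,0.02],[0.03,-0.15,0.03],[0.04,-0.15,0.02],[0.03,-0.15,0.02],[0.03,-0.15,0.03],[0.03,-0.15,0.02],[0.04,-0.15,0.03]] 
turn [[-0.069,0.001,-0.073],[-0.068,-0.0,-0.073],[-0.068,-0.0,-0.073],[-0.068,-0.0,-0.074],[-0.069,-0.0,-0.073],[0.069,-0.0,0.073],[0.068,-0.0,0.074],[0.068,-0.0,0.073],[0.068,-0.0,0.073],[0.068,-0.0,0.073],[0.069,-0.0,0.073],[0.068,-0.0,0.073]]
```

Emit:
move_arm --jaw '[4.5, 4.5, 4.5, 4.5, 4.5, 4.5, 4.5, 4.5, 4.5, 4.5, 4.5, 4.5]' --dp '[[0.03, 0.14, 0.03], [0.03, 0.14, 0.02], [0.03, 0.14, 0.03], [0.03, 0.14, 0.02], [0.04, 0.14, 0.03], [0.03, -0.16, 0.02], [0.03, -0.15, 0.03], [0.04, -0.15, 0.02], [0.03, -0.15, 0.02], [0.03, -0.15, 0.03], [0.03, -0.15, 0.02], [0.04, -0.15, 0.03]]' --turn '[[-0.069, 0.001, -0.073], [-0.068, 0, -0.073], [-0.068, 0, -0.073], [-0.068, 0, -0.074], [-0.069, 0, -0.073], [0.069, 0, 0.073], [0.068, 0, 0.074], [0.068, 0, 0.073], [0.068, 0, 0.073], [0.068, 0, 0.073], [0.069, 0, 0.073], [0.068, 0, 0.073]]'

```text
time_s: 16.08
position: [0.6038, -0.1794, 0.0716]
tool_rot: [[-0.007, 1.0, 0.007], [0.732, 0.01, -0.682], [-0.682, 0.001, -0.732]]
ft_force: [-1.9, 4.0, 3.7]
grip_width: 0.048
gripper_force: 95.1
```

```bash
python3 -c "
from kin import *
ins(); twist(12,.35)"
```

```text
t 16.08 p [ 0.6038 -0.1794  0.0716] z [ 0.007 -0.682 -0.732] q [-11.6  40.8  81.9 -51.1  58.8  16.3] F [-1.9  4.   3.7] w 0.048 g 95.1
grasp-seat mm [-0.4  0.6 11.2] dphi -29.1 lean 43.0 tq [ 0.64  0.2  -0.02]
speed 0.52 margin 11.7 dir -1
jaw [4.5, 4.5, 4.5, 4.5, 4.5, 4.5, 4.5, 4.5, 4.5, 4.5, 4.5, 4.5] 
dp [[0.02,0.15,0.03],[0.02,0.16,0.03],[0.02,0.15,0.02],[0.02,0.16,0.03],[0.03,0.15,0.03],[0.02,0.15,0.03],[0.03,0.15,0.02],[0.02,-0.15,0.02],[0.03,-0.15,0.02],[0.03,-0.15,0.02],[0.03,-0.15,0.02],[0.03,-0.15,0.02]] 
turn [[-0.067,-0.001,-0.073],[-0.068,0.0,-0.073],[-0.069,0.0,-0.073],[-0.068,0.0,-0.073],[-0.068,0.001,-0.074],[-0.068,-0.001,-0.073],[-0.068,0.0,-0.073],[0.068,0.0,0.073],[0.068,0.0,0.073],[0.068,0.001,0.073],[0.068,-0.0,0.074],[0.069,-0.001,0.073]]
```

Emit:
move_arm --jaw '[4.5, 4.5, 4.5, 4.5, 4.5, 4.5, 4.5, 4.5, 4.5, 4.5, 4.5, 4.5]' --dp '[[0.02, 0.15, 0.03], [0.02, 0.16, 0.03], [0.02, 0.15, 0.02], [0.02, 0.16, 0.03], [0.03, 0.15, 0.03], [0.02, 0.15, 0.03], [0.03, 0.15, 0.02], [0.02, -0.15, 0.02], [0.03, -0.15, 0.02], [0.03, -0.15, 0.02], [0.03, -0.15, 0.02], [0.03, -0.15, 0.02]]' --turn '[[-0.067, -0.001, -0.073], [-0.068, 0, -0.073], [-0.069, 0, -0.073], [-0.068, 0, -0.073], [-0.068, 0.001, -0.074], [-0.068, -0.001, -0.073], [-0.068, 0, -0.073], [0.068, 0, 0.073], [0.068, 0, 0.073], [0.068, 0.001, 0.073], [0.068, 0, 0.074], [0.069, -0.001, 0.073]]'

```text
time_s: 17.08
position: [0.6071, -0.1796, 0.0682]
tool_rot: [[-0.151, 0.978, 0.142], [0.715, 0.207, -0.668], [-0.683, 0.0, -0.73]]
ft_force: [-4.7, 5.0, 8.4]
grip_width: 0.0483
gripper_force: 96.2
```

```bash
python3 -c "
from kin import *
ins(); twist(12,.3)"
```

```text
t 17.08 p [ 0.6071 -0.1796  0.0682] z [ 0.142 -0.668 -0.73 ] q [-12.6  39.   87.6 -56.1  48.4  12.5] F [-4.7  5.   8.4] w 0.0483 g 96.2
grasp-seat mm [-0.   0.1  7.8] dphi -17.7 lean 43.1 tq [ 0.24  0.52 -0.07]
speed 0.51 margin 10.9 dir -1
jaw [4.5, 4.5, 4.5, 4.5, 4.5, 4.5, 4.5, 4.5, 4.5, 4.5, 4.5, 4.5] 
dp [[0.03,0.15,0.02],[0.02,0.15,0.02],[0.03,0.15,0.01],[0.02,0.15,0.02],[0.03,0.15,0.02],[0.02,-0.16,0.02],[0.03,-0.15,0.01],[0.02,-0.15,0.02],[0.03,-0.15,0.02],[0.03,-0.15,0.01],[0.02,-0.14,0.02],[0.03,-0.15,0.02]] 
turn [[-0.068,0.001,-0.073],[-0.068,0.0,-0.073],[-0.068,0.0,-0.073],[-0.068,0.0,-0.073],[-0.069,0.0,-0.074],[0.069,0.0,0.074],[0.068,0.0,0.073],[0.068,0.0,0.073],[0.068,0.0,0.073],[0.069,0.0,0.073],[0.068,0.0,0.073],[0.068,0.0,0.073]]
```

Emit:
move_arm --jaw '[4.5, 4.5, 4.5, 4.5, 4.5, 4.5, 4.5, 4.5, 4.5, 4.5, 4.5, 4.5]' --dp '[[0.03, 0.15, 0.02], [0.02, 0.15, 0.02], [0.03, 0.15, 0.01], [0.02, 0.15, 0.02], [0.03, 0.15, 0.02], [0.02, -0.16, 0.02], [0.03, -0.15, 0.01], [0.02, -0.15, 0.02], [0.03, -0.15, 0.02], [0.03, -0.15, 0.01], [0.02, -0.14, 0.02], [0.03, -0.15, 0.02]]' --turn '[[-0.068, 0.001, -0.073], [-0.068, 0, -0.073], [-0.068, 0, -0.073], [-0.068, 0, -0.073], [-0.069, 0, -0.074], [0.069, 0, 0.074], [0.068, 0, 0.073], [0.068, 0, 0.073], [0.068, 0, 0.073], [0.069, 0, 0.073], [0.068, 0, 0.073], [0.068, 0, 0.073]]'

```text
time_s: 18.08
position: [0.604, -0.1796, 0.0634]
tool_rot: [[-0.008, 1.0, 0.005], [0.732, 0.009, -0.681], [-0.681, -0.002, -0.732]]
ft_force: [-2.1, 5.6, 1.9]
grip_width: 0.0486
gripper_force: 95.8
```

```bash
python3 -c "
from kin import *
ins(); x=press(0,0,0)+[-.0007,.0007,0]; twist(8,.3,xy=x)"
```

```text
t 18.08 p [ 0.604  -0.1796  0.0634] z [ 0.005 -0.681 -0.732] q [-11.6  41.6  82.1 -51.5  58.4  16.9] F [-2.1  5.6  1.9] w 0.0486 g 95.8
grasp-seat mm [-0.1  0.4  3. ] dphi -29.0 lean 42.9 tq [0.89 0.38 0.21]
speed 0.51 margin 8.8 dir -1
jaw [4.5, 4.5, 4.5, 4.5, 4.5, 4.5, 4.5, 4.5] 
dp [[0.03,0.14,0.01],[0.03,0.14,0.02],[0.03,0.14,0.01],[0.03,0.15,0.01],[0.03,0.14,0.01],[0.04,0.14,0.01],[0.02,0.15,0.02],[0.03,-0.15,0.01]] 
turn [[-0.071,-0.001,-0.073],[-0.068,0.0,-0.073],[-0.068,0.0,-0.073],[-0.068,0.0,-0.074],[-0.068,0.0,-0.073],[-0.069,-0.0,-0.073],[-0.068,-0.0,-0.073],[0.068,-0.0,0.073]]
```

Emit:
move_arm --jaw '[4.5, 4.5, 4.5, 4.5, 4.5, 4.5, 4.5, 4.5]' --dp '[[0.03, 0.14, 0.01], [0.03, 0.14, 0.02], [0.03, 0.14, 0.01], [0.03, 0.15, 0.01], [0.03, 0.14, 0.01], [0.04, 0.14, 0.01], [0.02, 0.15, 0.02], [0.03, -0.15, 0.01]]' --turn '[[-0.071, -0.001, -0.073], [-0.068, 0, -0.073], [-0.068, 0, -0.073], [-0.068, 0, -0.074], [-0.068, 0, -0.073], [-0.069, 0, -0.073], [-0.068, 0, -0.073], [0.068, 0, 0.073]]'

```text
time_s: 18.75
position: [0.6119, -0.1774, 0.0609]
tool_rot: [[-0.424, 0.812, 0.4], [0.596, 0.583, -0.552], [-0.682, 0.005, -0.732]]
ft_force: [6.5, 7.2, -3.7]
grip_width: 0.0485
gripper_force: 96.0
```

```bash
python3 -c "
from kin import *
ins(); x=press(0,0,0)+[-.0007,.0007,0]; twist(5,.25,xy=x,start_dir=-1)"
```

```text
t 18.75 p [ 0.6119 -0.1774  0.0609] z [ 0.4   -0.552 -0.732] q [-17.3  35.7  97.9 -69.5  25.8   6.5] F [ 6.5  7.2 -3.7] w 0.0485 g 96.0
grasp-seat mm [-0.9 -0.3  0.5] dphi 5.8 lean 43.0 tq [ 1.65 -0.57  1.56]
speed 0.56 margin 15.6 dir -1
jaw [4.5, 4.5, 4.5, 4.5, 4.5] 
dp [[0.03,-0.15,0.0],[0.03,-0.14,0.01],[0.03,-0.14,0.0],[0.04,-0.14,0.01],[0.03,-0.14,-0.0]] 
turn [[0.074,-0.001,0.073],[0.069,0.0,0.073],[0.068,0.0,0.073],[0.068,0.0,0.074],[0.068,0.0,0.073]]
```

Emit:
move_arm --jaw '[4.5, 4.5, 4.5, 4.5, 4.5]' --dp '[[0.02, -0.15, 0.01], [0.02, -0.14, 0.01], [0.03, -0.14, 0.01], [0.02, -0.14, 0.01], [0.02, -0.14, 0.01]]' --turn '[[0.072, -0.001, 0.073], [0.069, 0, 0.073], [0.068, 0, 0.073], [0.068, 0, 0.074], [0.068, 0, 0.073]]'

```text
time_s: 19.17
position: [0.6055, -0.1791, 0.06]
tool_rot: [[-0.08, 0.994, 0.073], [0.725, 0.109, -0.68], [-0.684, -0.001, -0.73]]
ft_force: [-3.8, 4.8, 2.7]
grip_width: 0.0488
gripper_force: 96.7
```

```bash
python3 -c "
from kin import *
ins(); x=press(0,0,0)+[-.0007,.0007,0]; twist(5,.2,xy=x,start_dir=-1)
ims=[]
for n in('scene','side'):
    im,d=cams.get_image(n); im=im[:,:,::-1]
    u,v=(242,270) if n=='scene' else (352,325)
    ims.append(cv2.resize(im[v-40:v+40,u-40:u+40],None,fx=5,fy=5,interpolation=2))
cv2.imwrite('pics/c6.png',np.hstack(ims))
"
```

```text
t 19.17 p [ 0.6055 -0.1791  0.06  ] z [ 0.073 -0.68  -0.73 ] q [-11.9  40.8  85.1 -54.3  53.1  15.6] F [-3.8  4.8  2.7] w 0.0488 g 96.7
grasp-seat mm [-0.1  0.9 -0.5] dphi -23.3 lean 43.1 tq [0.66 0.45 0.39]
speed 0.5 margin 18.8 dir 1
jaw [4.5, 4.5, 4.5, 4.5, 4.5] 
dp [[0.02,-0.16,0.01],[0.02,0.14,0.01],[0.02,0.14,0.01],[0.02,0.14,0.01],[0.02,0.14,0.01]] 
turn [[0.067,0.003,0.073],[-0.069,-0.0,-0.073],[-0.068,-0.0,-0.073],[-0.068,-0.0,-0.073],[-0.068,-0.0,-0.074]]
```

View pics/c6.png

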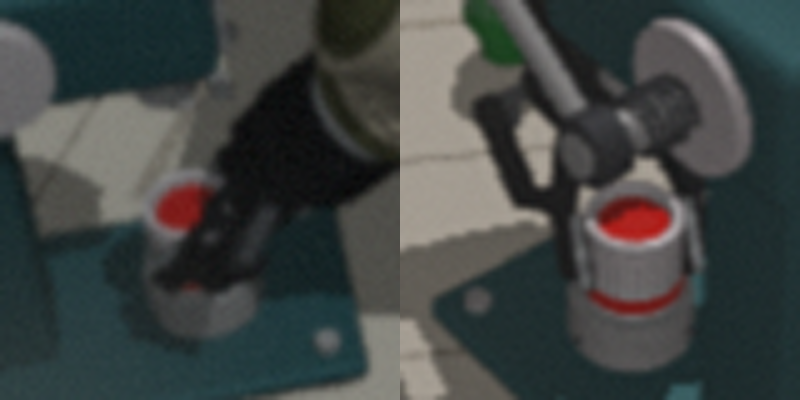

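The cup is nearly down: its red band at (635,300) in the side crop sits just above the ring. There has been no stop in force yet, so I carry on gently.

Emit:
move_arm --jaw '[4.5, 4.5, 4.5, 4.5]' --dp '[[0.01, 0.14, 0.02], [0.01, 0.14, 0.01], [0.02, 0.14, 0.01], [0.01, 0.14, 0.01]]' --turn '[[-0.068, 0.001, -0.073], [-0.068, 0, -0.073], [-0.068, 0, -0.073], [-0.068, 0, -0.073]]'

```text
time_s: 19.6
position: [0.6105, -0.1779, 0.0597]
tool_rot: [[-0.361, 0.87, 0.335], [0.635, 0.492, -0.595], [-0.683, -0.001, -0.73]]
ft_force: [-3.6, 4.6, 6.8]
grip_width: 0.0483
gripper_force: 97.4
```

```bash
python3 -c "
from kin import *
ins(); x=press(0,0,0)+[-.0007,.0007,0]; twist(5,.2,xy=x,start_dir=-1)
"
```

```text
t 19.6 p [ 0.6105 -0.1779  0.0597] z [ 0.335 -0.595 -0.73 ] q [-15.6  36.8  95.6 -66.1  31.9   8.4] F [-3.6  4.6  6.8] w 0.0483 g 97.4
grasp-seat mm [-0.9  0.2 -0.7] dphi -0.0 lean 43.1 tq [ 0.28  0.34 -0.72]
speed 0.5 margin 18.7 dir -1
jaw [4.5, 4.5, 4.5, 4.5, 4.5] 
dp [[0.03,-0.14,0.01],[0.02,-0.14,0.0],[0.02,-0.14,0.01],[0.03,-0.15,0.0],[0.02,-0.14,0.01]] 
turn [[0.066,0.001,0.073],[0.068,0.0,0.073],[0.069,0.0,0.073],[0.068,0.0,0.073],[0.068,0.0,0.074]]
```

Emit:
move_arm --jaw '[4.5, 4.5, 4.5, 4.5, 4.5]' --dp '[[0.02, -0.14, 0.01], [0.02, -0.14, 0.01], [0.02, -0.14, 0.01], [0.02, -0.15, 0.01], [0.01, -0.14, 0.01]]' --turn '[[0.067, 0, 0.073], [0.068, 0, 0.073], [0.069, 0, 0.073], [0.068, 0, 0.073], [0.068, 0, 0.074]]'

```text
time_s: 20.02
position: [0.6044, -0.1794, 0.0595]
tool_rot: [[-0.006, 1.0, 0.006], [0.73, 0.009, -0.684], [-0.684, 0.001, -0.73]]
ft_force: [-5.0, 8.2, 9.5]
grip_width: 0.0484
gripper_force: 97.5
```

```bash
python3 -c "
from kin import *
ins()
P=cloud('side',cams.get_image('side')[1]); d=P-press(0,0,0); r=np.hypot(d[...,0],d[...,1]); z=P[...,2]
m=(r<.0262)&(r>.0225)&(z>.085)&(z<.12); print('rim',m.sum(),np.median(z[m]),np.percentile(z[m],[50,80,95]).round(4))
m=(r<.031)&(r>.027)&(z>.035)&(z<.06); print('ring',m.sum(),np.percentile(z[m],[50,80,95]).round(4))
"
```

```text
t 20.02 p [ 0.6044 -0.1794  0.0595] z [ 0.006 -0.684 -0.73 ] q [-11.6  41.9  82.3 -52.   58.1  17.7] F [-5.   8.2  9.5] w 0.0484 g 97.5
grasp-seat mm [ 0.2  0.7 -0.9] dphi -29.1 lean 43.2 tq [0.35 0.75 0.24]
rim 99 0.09392941903066476 [0.0939 0.0967 0.0987]
ring 85 [0.0473 0.0495 0.0525]
```

Emit:
move_arm --jaw '[4.5, 4.5, 4.5, 4.5, 4.5]' --dp '[[0.01, 0.15, 0.02], [0.02, 0.14, 0.02], [0.01, 0.15, 0.02], [0.02, 0.14, 0.01], [0.01, 0.14, 0.02]]' --turn '[[-0.068, 0.001, -0.073], [-0.068, 0, -0.073], [-0.068, 0, -0.073], [-0.068, 0, -0.073], [-0.068, 0, -0.073]]'

```text
time_s: 20.48
position: [0.6106, -0.1784, 0.059]
tool_rot: [[-0.359, 0.871, 0.336], [0.635, 0.492, -0.596], [-0.684, -0.0, -0.73]]
ft_force: [-10.4, 9.5, 17.9]
grip_width: 0.0481
gripper_force: 98.7
```

```bash
python3 -c "
from kin import *
ins()"
```

```text
t 20.48 p [ 0.6106 -0.1784  0.059 ] z [ 0.336 -0.596 -0.73 ] q [-15.7  36.9  95.6 -66.4  31.8   8.8] F [-10.4   9.5  17.9] w 0.0481 g 98.7
grasp-seat mm [-0.8 -0.2 -1.4] dphi -0.1 lean 43.1 tq [-0.33  0.64 -1.3 ]
```

Net push of 21 N with the press sinking at its feet's 18 N/mm means the collar is on the ring. I unload, release and back off.

Emit:
move_arm --jaw '[4.5, 4.5, 5.2, 6.2, 7.2, 8, 8, 8]' --dp '[[0, -0.02, -0.1], [0, 0, 0], [0, 0, 0], [0, 0, 0], [0, 0, 0], [0, 0, 0], [0, 0, 0], [0, 0, 0]]' --turn '[[0, 0, 0], [0, 0, 0], [0, 0, 0], [0, 0, 0], [0, 0, 0], [0, 0, 0], [0, 0, 0], [0, 0, 0]]' --force 60

```text
time_s: 21.15
position: [0.6105, -0.1791, 0.0574]
tool_rot: [[-0.357, 0.873, 0.332], [0.638, 0.488, -0.596], [-0.682, -0.001, -0.731]]
ft_force: [-0.0, 0.1, -0.4]
grip_width: 0.0798
gripper_force: 0.0
```

```bash
python3 -c "
from kin import *
ins(); s=observe(); G=s['position']-.019*s['tool_rot'][:,2]; a=s['tool_rot'][:,2]
T=np.radians(TH); 
plan([(G-a*.08,TH,43,8),(G-a*.16,TH,43,5)],8.0)
"
```

```text
t 21.15 p [ 0.6105 -0.1791  0.0574] z [ 0.332 -0.596 -0.731] q [-15.7  37.   95.5 -66.2  31.9   8.8] F [-0.   0.1 -0.4] w 0.0798 g 0.0
grasp-seat mm [-0.8 -1.  -3. ] dphi -0.3 lean 43.0 tq [0.23 0.16 0.  ]
wp q [-11.2  29.6  97.3 -58.4  37.3   2.6] ik 0.0 maxspeed frac 0.12 margin 16.2
wp q [ -5.9  22.7  96.9 -51.6  45.1  -2.6] ik 0.0 maxspeed frac 0.18 margin 16.2
jaw [8.0, 8.0, 8.0, 8.0, 8.0, 8.0, 8.0, 8.0, 8.0, 8.0, 8.0, 8.0] 
dp [[0.0,0.0,-1.0],[0.0,0.01,-1.0],[0.0,0.0,-1.0],[0.0,0.01,-1.0],[0.0,-0.0,-1.0],[0.0,0.0,-1.0],[0.0,0.01,-1.0],[0.0,0.01,-1.0],[0.0,0.01,-1.6],[0.0,0.01,-1.6],[0.0,0.01,-1.6],[0.0,0.01,-1.6]] 
turn [[-0.002,0.0,-0.001],[-0.001,0.0,-0.0],[-0.0,0.0,-0.001],[-0.001,0.0,-0.0],[-0.0,0.0,-0.001],[-0.001,0.0,-0.0],[-0.0,0.0,-0.001],[-0.001,0.0,-0.0],[0.0,0.0,-0.0],[0.0,0.0,-0.0],[0.0,0.0,-0.0],[0.0,0.0,-0.0]]
jaw [8.0] 
dp [[0.0,0.0,-1.6]] 
turn [[0.0,0.0,-0.0]]
```

Emit:
move_arm --jaw '[8, 8, 8, 8, 8, 8, 8, 8, 8, 8, 8, 8]' --dp '[[0, 0, -1], [0, 0, -1], [0, 0, -1], [0, 0, -1], [0, 0, -1], [0, 0, -1], [0, 0, -1], [0, 0, -1], [0, 0, -1.6], [0, 0, -1.6], [0, 0, -1.6], [0, 0, -1.6]]' --turn '[[0, 0, 0], [0, 0, 0], [0, 0, 0], [0, 0, 0], [0, 0, 0], [0, 0, 0], [0, 0, 0], [0, 0, 0], [0, 0, 0], [0, 0, 0], [0, 0, 0], [0, 0, 0]]'

```text
time_s: 22.15
position: [0.5621, -0.0923, 0.1637]
tool_rot: [[-0.357, 0.873, 0.332], [0.638, 0.488, -0.596], [-0.682, -0.001, -0.731]]
ft_force: [-0.3, 0.6, 0.6]
grip_width: 0.0802
gripper_force: 0.0
```

```bash
python3 - <<'E'
from kin import *
s=state()
im,d=cams.get_image("wrist"); cv2.imwrite("pics/w7.png",im[:,:,::-1])
print(redtop(s,im,.097-.0045))
for n in("scene","side"):
    im,d=cams.get_image(n); P=cloud(n,d); dd=P-press(0,0,0); r=np.hypot(dd[...,0],dd[...,1]); z=P[...,2]
    m=(r<.023)&(z>.08)&(z<.12); print(n,'cup top',m.sum(),np.percentile(z[m],[10,50,80,95]).round(4) if m.any() else '')
    m=(r<.031)&(r>.027)&(z>.035)&(z<.06); print(' ring',m.sum(),np.percentile(z[m],[50,80,95]).round(4))
    hsv=cv2.cvtColor(im,cv2.COLOR_RGB2HSV); m=((hsv[...,0]<8)|(hsv[...,0]>172))&(hsv[...,1]>150)&(hsv[...,2]>70)
    q=P[m&(np.linalg.norm(P-BALL,axis=-1)<.05)]; print(' ball',len(q),ballfit(q,.016).round(4) if len(q)>20 else '')
E
```

```text
t 22.15 p [ 0.5621 -0.0923  0.1637] z [ 0.332 -0.596 -0.731] q [ -6.9  24.   97.  -52.7  43.9  -1.5] F [-0.3  0.6  0.6] w 0.0802 g 0.0
[(np.int32(577), array([325.5, 250.6]), array([15.3, 44.4]), array([ 0.6042, -0.1651,  0.0925]))]
scene cup top 182 [0.0898 0.093  0.0961 0.0979]
 ring 72 [0.0471 0.0497 0.0521]
 ball 99 [ 0.4943 -0.1551  0.3382]
side cup top 199 [0.091  0.0941 0.0965 0.099 ]
 ring 90 [0.0481 0.0503 0.0519]
 ball 148 [ 0.4943 -0.154   0.3382]
```

View pics/w7.png

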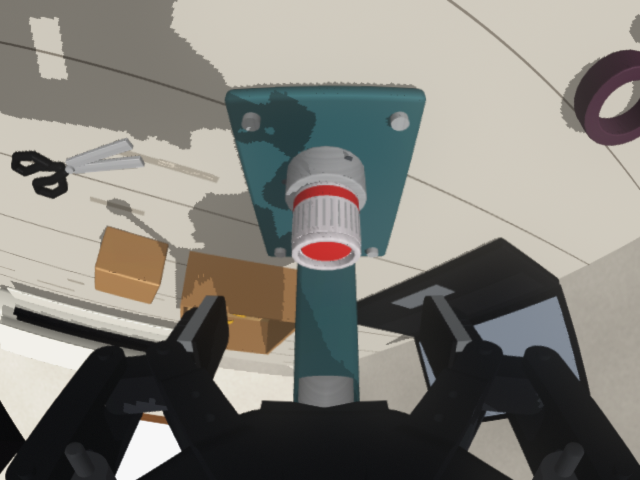

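The wrist view shows the cup upright in the ring, band just above it at (327,190) and top at (326,250). That projects to the socket axis within a millimetre. Next is the lever.

```bash
cat >> kin.py <<'E'
SOCK[:]=[.6042,-.1651,.049]
def ballpos(q,off=np.zeros(3)):
    a=.559-q; return press(.085-.175*np.cos(a),-.090,.245+.175*np.sin(a))+off
E
python3 - <<'E'
from kin import *
b=np.array([.4943,-.1545,.3382]); off=b-ballpos(0); print("off",off.round(4))
for phi in (TH,TH+25,TH+40):
  for L in(15,30,45):
    q0=[-15,10,85,-20,60,-30]
    for a in(0,.6,1.25):
        T,R=poseT(ballpos(a,off),phi,L); q,c=ik(T,R,K,q0); q0=q; print(round(phi),L,a,q.round(0),round(c,5))
E
```

```text
off [-0.0003 -0.      0.0004]
-60 15 0 [-27.  11.  76.  -8.  80. -56.] 0.0
-60 15 0.6 [-25.  14.  90. -10.  64. -51.] 0.0
-60 15 1.25 [-28.  23.  96. -11.  49. -51.] 0.0
-60 30 0 [-22.   8.  84. -20.  65. -47.] 0.0
-60 30 0.6 [-20.  12.  97. -25.  50. -37.] 0.0
-60 30 1.25 [-23.  22. 103. -32.  34. -29.] 0.0
-60 45 0 [-18.   7.  92. -38.  51. -31.] 0.0
-60 45 0.6 [-15.  12. 104. -51.  41. -11.] 0.0
-60 45 1.25 [-19.  24. 110. -73.  29.  13.] 0.0
-35 15 0 [-30.  10.  78.  -1.  77. -84.] 0.0
-35 15 0.6 [-28.  12.  92.  -2.  61. -82.] 0.0
-35 15 1.25 [-31.  22.  98.  -2.  45. -84.] 0.0
-35 30 0 [-29.   5.  88.  -4.  57. -82.] 0.0
-35 30 0.6 [-27.   8. 102.  -7.  40. -78.] 0.0
-35 30 1.25 [-30.  20. 108.  -7.  23. -79.] 0.0
-35 45 0 [-28.   1.  98.  -9.  36. -78.] 0.0
-35 45 0.6 [-26.   7. 111. -22.  19. -62.] 0.0
-35 45 1.25 [ -29.   21.  117. -121.    5.   36.] 0.0
-20 15 0 [ -32.    9.   79.    3.   77. -102.] 0.0
-20 15 0.6 [ -30.   12.   93.    3.   61. -101.] 0.0
-20 15 1.25 [ -33.   22.   98.    4.   45. -105.] 0.0
-20 30 0 [ -34.    4.   89.    8.   58. -106.] 0.0
-20 30 0.6 [ -32.    7.  103.    9.   41. -106.] 0.0
-20 30 1.25 [ -35.   19.  109.   18.   24. -118.] 0.0
-20 45 0 [ -36.    0.  100.   18.   38. -115.] 0.0
-20 45 0.6 [ -33.    5.  113.   29.   19. -127.] 0.0
-20 45 1.25 [ -36.   20.  119.  103.   12. -205.] 0.0
```

```bash
python3 - <<'E'
from kin import *
L=25; b=ballpos(0); a=Rt(TH,L)[:,2]; o=a*.0015
plan([(press(-.16,-.03,.36),TH,L,9),(b+o-a*.09,TH,L,6),(b+o,TH,L,9)],6.5)
E
```

```text
wp q [ -9.1   8.6  78.5 -19.8  77.4 -37. ] ik 0.0 maxspeed frac 0.6 margin 34.4
wp q [-20.5   5.   73.5 -15.9  82.1 -50.6] ik 0.0 maxspeed frac 0.6 margin 34.4
wp q [-23.7   9.1  81.7 -15.6  69.4 -50.4] ik 0.0 maxspeed frac 0.6 margin 34.4
jaw [6.5, 6.5, 6.5, 6.5, 6.5, 6.5, 6.5, 6.5, 6.5, 6.5, 6.5, 6.5] 
dp [[-0.8,-0.34,-1.96],[-0.74,-0.33,-1.99],[-0.66,-0.34,-2.02],[-0.6,-0.33,-2.04],[-0.52,-0.33,-2.07],[-0.45,-0.34,-2.08],[-0.37,-0.33,-2.1],[-0.3,-0.33,-2.12],[-0.23,-0.33,-2.13],[-1.3,-1.0,-0.46],[-1.31,-1.0,-0.45],[-1.3,-1.0,-0.46]] 
turn [[0.0,0.035,-0.0],[-0.0,0.035,-0.001],[-0.001,0.035,-0.001],[-0.0,0.035,-0.0],[-0.001,0.035,-0.001],[0.0,0.035,-0.0],[-0.0,0.035,-0.001],[-0.001,0.035,-0.0],[0.0,0.035,-0.001],[0.0,0.0,-0.0],[0.0,0.0,-0.0],[0.0,0.0,-0.0]]
jaw [6.5, 6.5, 6.5, 6.5, 6.5, 6.5, 6.5, 6.5, 6.5, 6.5, 6.5, 6.5] 
dp [[-1.3,-1.0,-0.46],[-1.31,-1.0,-0.46],[-1.3,-1.0,-0.46],[-0.0,-0.0,1.0],[0.0,-0.0,1.0],[0.0,-0.0,1.0],[0.0,-0.0,1.0],[0.0,-0.0,1.0],[0.0,-0.0,1.0],[0.0,-0.0,1.0],[0.0,-0.01,1.0],[0.0,0.0,1.0]] 
turn [[0.0,0.0,-0.0],[0.0,0.0,-0.0],[0.0,0.0,-0.0],[0.0,0.0,-0.0],[0.0,0.0,-0.0],[0.0,0.0,-0.0],[0.0,0.0,-0.0],[0.0,0.0,-0.0],[0.0,0.0,-0.0],[0.0,0.0,-0.0],[0.0,0.0,-0.0],[0.0,0.0,-0.0]]
```

Emit:
move_arm --jaw '[6.5, 6.5, 6.5, 6.5, 6.5, 6.5, 6.5, 6.5, 6.5, 6.5, 6.5, 6.5]' --dp '[[-0.8, -0.34, -1.96], [-0.74, -0.33, -1.99], [-0.66, -0.34, -2.02], [-0.6, -0.33, -2.04], [-0.52, -0.33, -2.07], [-0.45, -0.34, -2.08], [-0.37, -0.33, -2.1], [-0.3, -0.33, -2.12], [-0.23, -0.33, -2.13], [-1.3, -1, -0.46], [-1.31, -1, -0.45], [-1.3, -1, -0.46]]' --turn '[[0, 0.035, 0], [0, 0.035, -0.001], [-0.001, 0.035, -0.001], [0, 0.035, 0], [-0.001, 0.035, -0.001], [0, 0.035, 0], [0, 0.035, -0.001], [-0.001, 0.035, 0], [0, 0.035, -0.001], [0, 0, 0], [0, 0, 0], [0, 0, 0]]'

```text
time_s: 23.3
position: [0.4918, -0.09, 0.3708]
tool_rot: [[-0.447, 0.87, 0.206], [0.789, 0.492, -0.368], [-0.422, -0.002, -0.907]]
ft_force: [0.3, 0.5, -0.0]
grip_width: 0.0649
gripper_force: 0.0
```

Emit:
move_arm --jaw '[6.5, 6.5, 6.5, 6.5, 6.5]' --dp '[[-1.3, -1, -0.46], [-1.31, -1, -0.46], [-1.3, -1, -0.46], [0, 0, 0], [0, 0, 0]]' --turn '[[0, 0, 0], [0, 0, 0], [0, 0, 0], [0, 0, 0], [0, 0, 0]]'

```text
time_s: 23.72
position: [0.4804, -0.1303, 0.3994]
tool_rot: [[-0.446, 0.871, 0.206], [0.79, 0.491, -0.368], [-0.422, -0.002, -0.907]]
ft_force: [-0.0, 0.4, 0.0]
grip_width: 0.0648
gripper_force: 0.0
```

```bash
python3 - <<'E'
from kin import *
s=state(); im,d=cams.get_image("wrist"); cv2.imwrite("pics/w8.png",im[:,:,::-1])
for r in cams.mark_of("wrist","lever_ball")[:2]: print(r["p"],r["location"][0]*640,r["location"][1]*480)
print("exp px",wrist_px(s,ballpos(0)))
L=25; b=ballpos(0); a=Rt(TH,L)[:,2]; o=a*.0015
plan([(b+o,TH,L,9)],6.5)
E
```

```text
t 23.72 p [ 0.4804 -0.1303  0.3994] z [ 0.206 -0.368 -0.907] q [-20.6   5.2  73.5 -15.9  82.1 -50.6] F [-0.   0.4  0. ] w 0.0648 g 0.0
0.89 323.072 250.512
exp px [324.57083566 251.54371291]
wp q [-23.7   9.1  81.7 -15.6  69.4 -50.4] ik 0.0 maxspeed frac 0.15 margin 56.1
jaw [6.5, 6.5, 6.5, 6.5, 6.5, 6.5, 6.5, 6.5, 6.5] 
dp [[-0.01,0.01,0.98],[-0.0,-0.01,0.98],[-0.01,0.0,0.98],[-0.0,0.0,0.98],[-0.01,-0.0,0.97],[-0.0,-0.0,0.98],[-0.01,-0.01,0.98],[-0.0,0.0,0.98],[-0.0,0.0,0.98]] 
turn [[-0.003,-0.0,-0.0],[0.0,-0.0,-0.0],[0.0,-0.001,-0.0],[0.0,0.0,-0.0],[0.0,-0.0,-0.0],[0.0,-0.0,-0.0],[0.0,-0.0,-0.0],[0.0,-0.001,-0.0],[0.0,0.0,-0.0]]
```

View pics/w8.png

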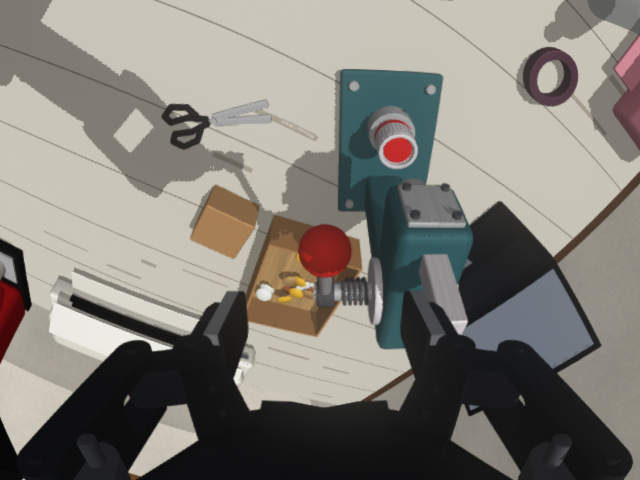

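The ball sits at (324,251), exactly where it should be, midway between the fingers. I approach and grip it.

Emit:
move_arm --jaw '[5.5, 5.5, 5.5, 5.5, 5.5, 5.5, 5.5, 5.5, 5.5, 5.5]' --dp '[[0, 0, 0.98], [0, 0, 0.98], [0, 0, 0.98], [0, 0, 0.98], [-0.01, 0, 0.97], [0, 0, 0.98], [-0.01, 0, 0.98], [0, 0, 0.98], [0, 0, 0.98], [0, 0, 0]]' --turn '[[-0.003, 0, 0], [0, 0, 0], [0, -0.001, 0], [0, 0, 0], [0, 0, 0], [0, 0, 0], [0, 0, 0], [0, -0.001, 0], [0, 0, 0], [0, 0, 0]]'

```text
time_s: 24.65
position: [0.4988, -0.1624, 0.318]
tool_rot: [[-0.448, 0.87, 0.208], [0.789, 0.494, -0.367], [-0.422, -0.001, -0.907]]
ft_force: [0.3, 0.5, -0.4]
grip_width: 0.0549
gripper_force: 0.0
```

Emit:
move_arm --jaw '[4.5, 3.6, 2.6, 2.6, 2.6, 2.6, 2.6]' --dp '[[0, 0, 0], [0, 0, 0], [0, 0, 0], [0, 0, 0], [0, 0, 0], [0, 0, 0], [0, 0, 0]]' --turn '[[0, 0, 0], [0, 0, 0], [0, 0, 0], [0, 0, 0], [0, 0, 0], [0, 0, 0], [0, 0, 0]]' --force 55

```text
time_s: 25.23
position: [0.4987, -0.162, 0.3209]
tool_rot: [[-0.447, 0.87, 0.211], [0.788, 0.494, -0.369], [-0.425, 0.001, -0.905]]
ft_force: [-5.0, 0.8, 4.7]
grip_width: 0.0293
gripper_force: 54.1
```

```bash
cat >> kin.py <<'E'
def lever(qa,qb,n,L=25,jaw=2.6):
    s=state(); W=[]; p,R=s["position"],s["tool_rot"]; o=Rt(TH,L)[:,2]*.0015; q=s["q"].copy(); mx=0
    e0=p-poseT(ballpos(qa)+o,TH,L)[0]; print("err mm",(e0*1000).round(1),"rot",Ro.from_matrix(Rt(TH,L).T@R).as_rotvec().round(3))
    for i in range(1,n+1):
        T,S=poseT(ballpos(qa+(qb-qa)*i/n)+o,TH,L); T=T+e0*(1-i/n); W.append((T,S,1)); q1,c=ik(T,S,K,q); mx=max(mx,abs(q1-q).max()); q=q1
    print("max deg/row",mx.round(1),q.round(0)); rows(p,R,W,jaw,vmax=9,wmax=9)
def leverq():
    s=observe(); g=s["position"]-.0205*s["tool_rot"][:,2]; d=g-press(.085,-.09,.245); t=np.radians(TH)
    x=d[0]*np.cos(t)+d[1]*np.sin(t); y=-d[0]*np.sin(t)+d[1]*np.cos(t); print("lever q~",round(.559-np.arctan2(d[2],-x),3),"r",round(np.hypot(x,d[2]),4),"y",round(y,4))
E
python3 -c "
from kin import *
leverq(); lever(0,1.2,24)"
```

```text
lever q~ -0.007 r 0.176 y -0.0002
t 25.23 p [ 0.4987 -0.162   0.3209] z [ 0.211 -0.369 -0.905] q [-23.7   9.   81.6 -15.7  69.5 -50.4] F [-5.   0.8  4.7] w 0.0293 g 54.1
err mm [-0.2 -0.   1.6] rot [-0.001 -0.002  0.001]
max deg/row 1.4 [-24.  22. 101. -23.  39. -38.]
jaw [2.6, 2.6, 2.6, 2.6, 2.6, 2.6, 2.6, 2.6, 2.6, 2.6, 2.6, 2.6] 
dp [[0.73,-0.0,0.5],[0.69,0.0,0.54],[0.68,0.0,0.57],[0.64,0.0,0.6],[0.61,0.0,0.63],[0.58,0.0,0.67],[0.55,0.01,0.69],[0.51,-0.0,0.72],[0.47,-0.0,0.74],[0.44,-0.0,0.76],[0.4,-0.0,0.79],[0.36,-0.0,0.81]] 
turn [[0.001,0.002,-0.001],[0.0,0.0,0.0],[0.0,0.0,0.0],[0.0,0.0,0.0],[0.0,0.0,0.0],[0.0,0.0,0.0],[0.0,0.0,0.0],[0.0,0.0,0.0],[0.0,0.0,0.0],[0.0,0.0,0.0],[0.0,0.0,0.0],[0.0,0.0,0.0]]
jaw [2.6, 2.6, 2.6, 2.6, 2.6, 2.6, 2.6, 2.6, 2.6, 2.6, 2.6, 2.6] 
dp [[0.32,0.0,0.82],[0.28,0.0,0.83],[0.23,0.0,0.85],[0.2,0.0,0.86],[0.15,0.0,0.87],[0.11,0.0,0.88],[0.06,0.01,0.88],[0.02,-0.0,0.88],[-0.02,-0.0,0.88],[-0.07,-0.0,0.88],[-0.11,-0.0,0.87],[-0.15,-0.0,0.87]] 
turn [[0.0,0.0,0.0],[0.0,0.0,0.0],[0.0,0.0,0.0],[0.0,0.0,0.0],[0.0,0.0,0.0],[0.0,0.0,0.0],[0.0,0.0,0.0],[0.0,0.0,0.0],[0.0,0.0,0.0],[0.0,0.0,0.0],[0.0,0.0,0.0],[0.0,0.0,0.0]]
```

Emit:
move_arm --jaw '[2.6, 2.6, 2.6, 2.6, 2.6, 2.6]' --dp '[[0.73, 0, 0.5], [0.69, 0, 0.54], [0.68, 0, 0.57], [0.64, 0, 0.6], [0.61, 0, 0.63], [0.58, 0, 0.67]]' --turn '[[0.001, 0.002, -0.001], [0, 0, 0], [0, 0, 0], [0, 0, 0], [0, 0, 0], [0, 0, 0]]'

```text
time_s: 25.73
position: [0.4881, -0.1434, 0.2723]
tool_rot: [[-0.448, 0.869, 0.209], [0.788, 0.495, -0.367], [-0.423, 0.0, -0.906]]
ft_force: [-8.4, 3.4, 7.7]
grip_width: 0.0294
gripper_force: 56.5
```

```bash
python3 -c "
from kin import *
leverq(); lever(.3,1.2,18)"
```

```text
lever q~ 0.295 r 0.176 y -0.0002
t 25.73 p [ 0.4881 -0.1434  0.2723] z [ 0.209 -0.367 -0.906] q [-22.    9.6  89.  -17.2  62.5 -46.2] F [-8.4  3.4  7.7] w 0.0294 g 56.5
err mm [-0.5  0.5  1.1] rot [-0.     0.    -0.001]
max deg/row 1.4 [-24.  22. 101. -23.  39. -38.]
jaw [2.6, 2.6, 2.6, 2.6, 2.6, 2.6, 2.6, 2.6, 2.6, 2.6, 2.6, 2.6] 
dp [[0.54,0.0,0.69],[0.51,0.0,0.72],[0.47,0.0,0.75],[0.43,0.0,0.76],[0.4,0.0,0.79],[0.36,0.0,0.8],[0.31,0.01,0.83],[0.28,-0.0,0.84],[0.23,-0.0,0.85],[0.19,-0.0,0.86],[0.14,-0.0,0.87],[0.11,-0.0,0.87]] 
turn [[0.0,-0.0,0.001],[0.0,-0.0,-0.0],[0.0,-0.0,-0.0],[0.0,-0.0,-0.0],[0.0,-0.0,-0.0],[0.0,-0.0,-0.0],[0.0,-0.0,-0.0],[0.0,-0.0,-0.0],[0.0,-0.0,-0.0],[0.0,-0.0,-0.0],[0.0,-0.0,-0.0],[0.0,-0.0,-0.0]]
jaw [2.6, 2.6, 2.6, 2.6, 2.6, 2.6] 
dp [[0.06,0.0,0.88],[0.02,0.0,0.88],[-0.03,0.0,0.88],[-0.07,0.0,0.88],[-0.12,0.0,0.88],[-0.16,0.0,0.87]] 
turn [[0.0,-0.0,-0.0],[0.0,-0.0,-0.0],[0.0,-0.0,-0.0],[0.0,-0.0,-0.0],[0.0,-0.0,-0.0],[0.0,-0.0,-0.0]]
```

Emit:
move_arm --jaw '[2.6, 2.6, 2.6, 2.6, 2.6, 2.6, 2.6, 2.6, 2.6, 2.6, 2.6, 2.6]' --dp '[[0.54, 0, 0.69], [0.51, 0, 0.72], [0.47, 0, 0.75], [0.43, 0, 0.76], [0.4, 0, 0.79], [0.36, 0, 0.8], [0.31, 0.01, 0.83], [0.28, 0, 0.84], [0.23, 0, 0.85], [0.19, 0, 0.86], [0.14, 0, 0.87], [0.11, 0, 0.87]]' --turn '[[0, 0, 0.001], [0, 0, 0], [0, 0, 0], [0, 0, 0], [0, 0, 0], [0, 0, 0], [0, 0, 0], [0, 0, 0], [0, 0, 0], [0, 0, 0], [0, 0, 0], [0, 0, 0]]'

```text
time_s: 26.73
position: [0.491, -0.1484, 0.1681]
tool_rot: [[-0.447, 0.87, 0.209], [0.788, 0.494, -0.368], [-0.423, -0.0, -0.906]]
ft_force: [-7.6, -2.0, 7.1]
grip_width: 0.0294
gripper_force: 61.9
```

```bash
python3 -c "
from kin import *
leverq(); lever(.9,1.26,9)"
```

```text
lever q~ 0.9 r 0.1742 y -0.0002
t 26.73 p [ 0.491  -0.1484  0.1681] z [ 0.209 -0.368 -0.906] q [-22.5  16.5  99.  -21.1  46.3 -39.8] F [-7.6 -2.   7.1] w 0.0294 g 61.9
err mm [ 0.3 -0.8  0.2] rot [ 0.    -0.001  0.   ]
max deg/row 1.0 [-25.  23. 101. -23.  38. -38.]
jaw [2.6, 2.6, 2.6, 2.6, 2.6, 2.6, 2.6, 2.6, 2.6] 
dp [[0.06,0.0,0.7],[0.04,0.0,0.69],[0.0,0.01,0.7],[-0.02,-0.0,0.7],[-0.05,-0.0,0.7],[-0.08,0.0,0.69],[-0.1,0.0,0.69],[-0.14,0.01,0.68],[-0.16,-0.0,0.68]] 
turn [[-0.0,0.001,-0.0],[-0.0,-0.0,-0.0],[-0.0,-0.0,-0.0],[-0.0,-0.0,-0.0],[-0.0,-0.0,-0.0],[-0.0,-0.0,-0.0],[-0.0,-0.0,-0.0],[-0.0,-0.0,-0.0],[-0.0,-0.0,-0.0]]
```

Emit:
move_arm --jaw '[2.6, 2.6, 2.6, 2.6, 2.6, 2.6, 2.6, 2.6, 2.6]' --dp '[[0.06, 0, 0.7], [0.04, 0, 0.69], [0, 0.01, 0.7], [-0.02, 0, 0.7], [-0.05, 0, 0.7], [-0.08, 0, 0.69], [-0.1, 0, 0.69], [-0.14, 0.01, 0.68], [-0.16, 0, 0.68]]' --turn '[[0, 0.001, 0], [0, 0, 0], [0, 0, 0], [0, 0, 0], [0, 0, 0], [0, 0, 0], [0, 0, 0], [0, 0, 0], [0, 0, 0]]'

```text
time_s: 27.48
position: [0.5063, -0.1752, 0.1139]
tool_rot: [[-0.447, 0.87, 0.208], [0.788, 0.493, -0.368], [-0.423, -0.0, -0.906]]
ft_force: [-9.0, -2.8, 9.4]
grip_width: 0.0297
gripper_force: 65.1
```

```bash
python3 -c "
from kin import *
leverq(); state()
for n in('side','scene'):
    im,d=cams.get_image(n); P=cloud(n,d); hsv=cv2.cvtColor(im,cv2.COLOR_RGB2HSV); m=((hsv[...,0]<8)|(hsv[...,0]>172))&(hsv[...,1]>150)&(hsv[...,2]>60)
    q=P[m&(np.linalg.norm(P-ballpos(1.25),axis=-1)<.06)]; print(n,len(q),ballfit(q,.016).round(4) if len(q)>12 else '',ballpos(1.25))
"
```

```text
lever q~ 1.26 r 0.1744 y -0.0001
t 27.48 p [ 0.5063 -0.1752  0.1139] z [ 0.208 -0.368 -0.906] q [-24.9  22.7 100.5 -23.4  38.4 -38.4] F [-9.  -2.8  9.4] w 0.0297 g 65.1
side 58 [ 0.4977 -0.1621  0.1392] [ 0.5013192  -0.16620471  0.13347108]
scene 0  [ 0.5013192  -0.16620471  0.13347108]
```

Emit:
move_arm --jaw '[2.6, 2.6, 2.6, 2.6]' --dp '[[-0.06, 0, 0.2], [-0.06, 0, 0.2], [0, 0, 0], [0, 0, 0]]' --turn '[[0, 0, 0], [0, 0, 0], [0, 0, 0], [0, 0, 0]]'

```text
time_s: 27.92
position: [0.5075, -0.1772, 0.1108]
tool_rot: [[-0.448, 0.869, 0.208], [0.788, 0.494, -0.368], [-0.423, -0.001, -0.906]]
ft_force: [-9.0, -2.7, 8.5]
grip_width: 0.0293
gripper_force: 65.2
```

```bash
python3 -c "
from kin import *
leverq(); state()
im,d=cams.get_image('side'); im=im[:,:,::-1]
cv2.imwrite('pics/c9.png',cv2.resize(im[230:400,260:440],None,fx=3.3,fy=3.3,interpolation=2))
"
```

```text
lever q~ 1.283 r 0.1747 y -0.0001
t 27.92 p [ 0.5075 -0.1772  0.1108] z [ 0.208 -0.368 -0.906] q [-25.1  23.1 100.5 -23.5  38.  -38.4] F [-9.  -2.7  8.5] w 0.0293 g 65.2
```

View pics/c9.png

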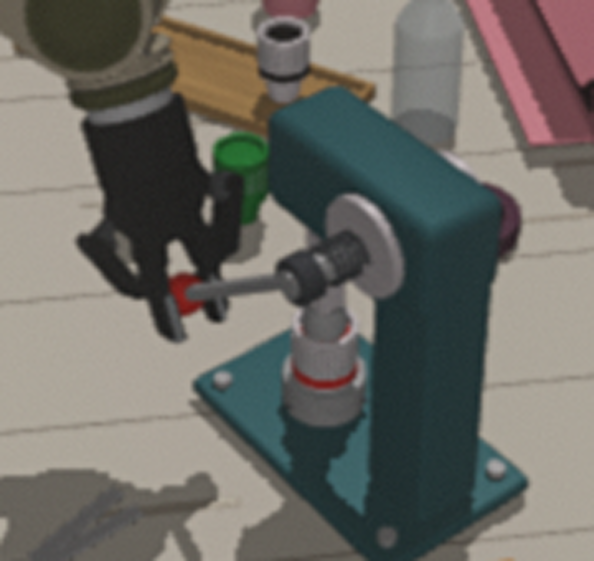

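The ram is down in the cup, with the ball held at (187,293). No force rise has shown that the stop is reached, so I pull a little further.

Emit:
move_arm --jaw '[2.6, 2.6, 2.6, 2.6]' --dp '[[-0.06, 0, 0.18], [-0.06, 0, 0.18], [0, 0, 0], [0, 0, 0]]' --turn '[[0, 0, 0], [0, 0, 0], [0, 0, 0], [0, 0, 0]]'

```text
time_s: 28.3
position: [0.509, -0.1798, 0.1083]
tool_rot: [[-0.448, 0.869, 0.209], [0.787, 0.495, -0.368], [-0.423, -0.001, -0.906]]
ft_force: [-9.1, -5.1, 9.8]
grip_width: 0.0294
gripper_force: 65.6
```

```bash
python3 -c "
from kin import *
leverq(); state()
im,d=cams.get_image('side'); P=cloud('side',d); hsv=cv2.cvtColor(im,cv2.COLOR_RGB2HSV); m=((hsv[...,0]<8)|(hsv[...,0]>172))&(hsv[...,1]>150)&(hsv[...,2]>60)
q=P[m&(np.linalg.norm(P-ballpos(1.25),axis=-1)<.06)]; print(len(q),ballfit(q,.016).round(4))
"
```

```text
lever q~ 1.304 r 0.1741 y -0.0
t 28.3 p [ 0.509  -0.1798  0.1083] z [ 0.209 -0.368 -0.906] q [-25.3  23.5 100.4 -23.6  37.6 -38.5] F [-9.1 -5.1  9.8] w 0.0294 g 65.6
55 [ 0.5013 -0.1651  0.1336]
```

Emit:
move_arm --jaw '[2.6, 2.6, 2.6, 2.6]' --dp '[[-0.06, 0, 0.17], [-0.06, 0, 0.17], [0, 0, 0], [0, 0, 0]]' --turn '[[0, 0, 0], [0, 0, 0], [0, 0, 0], [0, 0, 0]]'

```text
time_s: 28.68
position: [0.5094, -0.1805, 0.1065]
tool_rot: [[-0.449, 0.869, 0.208], [0.787, 0.495, -0.367], [-0.422, -0.001, -0.906]]
ft_force: [-17.2, 8.0, 25.6]
grip_width: 0.0296
gripper_force: 67.0
```

```bash
python3 -c "
from kin import *
leverq(); state()
im,d=cams.get_image('side'); P=cloud('side',d); hsv=cv2.cvtColor(im,cv2.COLOR_RGB2HSV); m=((hsv[...,0]<8)|(hsv[...,0]>172))&(hsv[...,1]>150)&(hsv[...,2]>60)
q=P[m&(np.linalg.norm(P-ballpos(1.25),axis=-1)<.06)]; print(len(q),ballfit(q,.016).round(4))
"
```

```text
lever q~ 1.316 r 0.1747 y -0.0
t 28.68 p [ 0.5094 -0.1805  0.1065] z [ 0.208 -0.367 -0.906] q [-25.4  23.7 100.4 -23.6  37.4 -38.5] F [-17.2   8.   25.6] w 0.0296 g 67.0
56 [ 0.5004 -0.1658  0.1323]
```

The force jump to 26 N marks the stop. Now I ease the lever back up while holding it.

```bash
sed -i 's/def lever(qa,qb,n,L=25,jaw=2.6):/def lever(qa,qb,n,L=25,jaw=2.6,k=1):/; s/T=T+e0\*(1-i\/n)/T=T+e0*(1-k*i\/n)/' kin.py; python3 -c "
from kin import *
lever(1.25,.05,24,k=.3)"
```

```text
t 28.73 p [ 0.5094 -0.1805  0.1065] z [ 0.208 -0.367 -0.906] q [-25.4  23.7 100.4 -23.6  37.4 -38.5] F [-17.7   8.3  24.9] w 0.0292 g 67.0
err mm [ 3.8 -6.8 -8.4] rot [ 0.     0.    -0.001]
max deg/row 1.4 [-24.  10.  83. -16.  67. -50.]
jaw [2.6, 2.6, 2.6, 2.6, 2.6, 2.6, 2.6, 2.6, 2.6, 2.6, 2.6, 2.6] 
dp [[0.2,0.0,-0.87],[0.16,-0.0,-0.87],[0.12,-0.0,-0.88],[0.08,-0.0,-0.89],[0.03,-0.0,-0.89],[-0.02,-0.0,-0.88],[-0.05,-0.0,-0.89],[-0.1,-0.0,-0.88],[-0.15,-0.0,-0.88],[-0.18,-0.0,-0.87],[-0.23,-0.0,-0.85],[-0.27,-0.0,-0.85]] 
turn [[-0.0,-0.0,0.001],[-0.0,-0.0,0.0],[-0.0,-0.0,0.0],[-0.0,-0.0,0.0],[-0.0,-0.0,0.0],[-0.0,-0.0,0.0],[-0.0,-0.0,0.0],[-0.0,-0.0,0.0],[-0.0,-0.0,0.0],[-0.0,-0.0,0.0],[-0.0,-0.0,0.0],[-0.0,-0.0,0.0]]
jaw [2.6, 2.6, 2.6, 2.6, 2.6, 2.6, 2.6, 2.6, 2.6, 2.6, 2.6, 2.6] 
dp [[-0.32,-0.0,-0.83],[-0.35,-0.0,-0.81],[-0.39,-0.0,-0.79],[-0.43,-0.0,-0.78],[-0.47,-0.0,-0.75],[-0.5,-0.0,-0.72],[-0.54,-0.0,-0.7],[-0.57,-0.01,-0.67],[-0.61,0.0,-0.64],[-0.63,0.0,-0.61],[-0.67,0.0,-0.58],[-0.69,0.0,-0.55]] 
turn [[-0.0,-0.0,0.0],[-0.0,-0.0,0.0],[-0.0,-0.0,0.0],[-0.0,-0.0,0.0],[-0.0,-0.0,0.0],[-0.0,-0.0,0.0],[-0.0,-0.0,0.0],[-0.0,-0.0,0.0],[-0.0,-0.0,0.0],[-0.0,-0.0,0.0],[-0.0,-0.0,0.0],[-0.0,-0.0,0.0]]
```

Emit:
move_arm --jaw '[2.6, 2.6, 2.6, 2.6, 2.6, 2.6, 2.6, 2.6, 2.6, 2.6, 2.6, 2.6]' --dp '[[0.2, 0, -0.87], [0.16, 0, -0.87], [0.12, 0, -0.88], [0.08, 0, -0.89], [0.03, 0, -0.89], [-0.02, 0, -0.88], [-0.05, 0, -0.89], [-0.1, 0, -0.88], [-0.15, 0, -0.88], [-0.18, 0, -0.87], [-0.23, 0, -0.85], [-0.27, 0, -0.85]]' --turn '[[0, 0, 0.001], [0, 0, 0], [0, 0, 0], [0, 0, 0], [0, 0, 0], [0, 0, 0], [0, 0, 0], [0, 0, 0], [0, 0, 0], [0, 0, 0], [0, 0, 0], [0, 0, 0]]'

```text
time_s: 29.73
position: [0.4887, -0.1445, 0.201]
tool_rot: [[-0.448, 0.87, 0.205], [0.79, 0.493, -0.364], [-0.418, -0.001, -0.909]]
ft_force: [-3.3, -10.9, 2.0]
grip_width: 0.0294
gripper_force: 67.8
```

```bash
python3 -c "
from kin import *
leverq(); lever(.65,.05,12,k=.5)
im,d=cams.get_image('side'); P=cloud('side',d); hsv=cv2.cvtColor(im,cv2.COLOR_RGB2HSV); m=((hsv[...,0]<8)|(hsv[...,0]>172))&(hsv[...,1]>150)&(hsv[...,2]>60)
q=P[m&(np.linalg.norm(P-ballpos(.65),axis=-1)<.06)]; print(len(q),ballfit(q,.016).round(4),ballpos(.65))
"
```

```text
lever q~ 0.709 r 0.1704 y -0.0002
t 29.73 p [ 0.4887 -0.1445  0.201 ] z [ 0.205 -0.364 -0.909] q [-22.2  13.8  96.2 -19.3  51.8 -42.2] F [ -3.3 -10.9   2. ] w 0.0294 g 67.8
err mm [ 2.6 -5.1 -9.5] rot [0.002 0.006 0.001]
max deg/row 1.4 [-24.   9.  83. -16.  68. -50.]
jaw [2.6, 2.6, 2.6, 2.6, 2.6, 2.6, 2.6, 2.6, 2.6, 2.6, 2.6, 2.6] 
dp [[-0.31,-0.0,-0.86],[-0.35,0.0,-0.85],[-0.39,0.0,-0.82],[-0.43,0.0,-0.81],[-0.47,0.01,-0.78],[-0.51,-0.0,-0.76],[-0.53,-0.0,-0.73],[-0.58,-0.0,-0.7],[-0.6,-0.0,-0.68],[-0.64,0.0,-0.64],[-0.66,0.0,-0.61],[-0.69,0.0,-0.58]] 
turn [[-0.002,-0.006,-0.001],[0.0,0.0,0.0],[0.0,0.0,0.0],[0.0,0.0,0.0],[0.0,0.0,0.0],[0.0,0.0,0.0],[0.0,0.0,0.0],[0.0,0.0,0.0],[0.0,0.0,0.0],[0.0,0.0,0.0],[0.0,0.0,0.0],[0.0,0.0,0.0]]
81 [ 0.4811 -0.1311  0.2304] [ 0.48184835 -0.13192981  0.22909697]
```

Emit:
move_arm --jaw '[2.6, 2.6, 2.6, 2.6, 2.6, 2.6, 2.6, 2.6, 2.6, 2.6, 2.6]' --dp '[[-0.31, 0, -0.86], [-0.35, 0, -0.85], [-0.39, 0, -0.82], [-0.43, 0, -0.81], [-0.47, 0, -0.78], [-0.51, 0, -0.76], [-0.53, 0, -0.73], [-0.58, 0, -0.7], [-0.6, 0, -0.68], [-0.64, 0, -0.64], [-0.66, 0, -0.61]]' --turn '[[-0.002, -0.006, -0.001], [0, 0, 0], [0, 0, 0], [0, 0, 0], [0, 0, 0], [0, 0, 0], [0, 0, 0], [0, 0, 0], [0, 0, 0], [0, 0, 0], [0, 0, 0]]'

```text
time_s: 30.7
position: [0.4962, -0.1575, 0.3002]
tool_rot: [[-0.447, 0.869, 0.212], [0.787, 0.494, -0.369], [-0.425, 0.002, -0.905]]
ft_force: [-5.0, -0.1, 2.3]
grip_width: 0.0294
gripper_force: 66.7
```

```bash
python3 -c "
from kin import *
leverq()
for n in ('side','scene'):
    im,d=cams.get_image(n); P=cloud(n,d); hsv=cv2.cvtColor(im,cv2.COLOR_RGB2HSV); m=((hsv[...,0]<8)|(hsv[...,0]>172))&(hsv[...,1]>150)&(hsv[...,2]>60)
    q=P[m&(np.linalg.norm(P-ballpos(.1),axis=-1)<.06)]; 
    if len(q)>12:
        b=ballfit(q,.016); print(n,len(q),b.round(4),'q',round(.559-np.arcsin((b[2]-.245)/.175),3))
lever(.1,.0,4,k=.3)
"
```

```text
lever q~ 0.112 r 0.1705 y -0.0002
side 134 [ 0.4924 -0.1514  0.3324] q 0.036
scene 48 [ 0.4934 -0.1523  0.3335] q 0.028
t 30.8 p [ 0.4966 -0.1581  0.3012] z [ 0.213 -0.37  -0.904] q [-23.4   9.3  84.5 -16.2  66.3 -49. ] F [-10.4   6.8   8.3] w 0.0293 g 67.2
err mm [ 1.8 -3.5 -2.8] rot [-0.003 -0.005  0.002]
max deg/row 1.0 [-24.   9.  82. -16.  69. -51.]
jaw [2.6, 2.6, 2.6, 2.6] 
dp [[-0.33,0.0,-0.3],[-0.33,0.0,-0.29],[-0.34,0.0,-0.28],[-0.35,0.01,-0.28]] 
turn [[0.003,0.005,-0.002],[-0.0,-0.0,0.0],[-0.0,-0.0,0.0],[-0.0,-0.0,0.0]]
```

Emit:
move_arm --jaw '[2.6, 2.6, 2.6, 2.6, 2.6, 2.6]' --dp '[[-0.15, 0, -0.12], [-0.15, 0, -0.12], [-0.15, 0, -0.12], [-0.1, 0, -0.08], [0, 0, 0], [0, 0, 0]]' --turn '[[0, 0, 0], [0, 0, 0], [0, 0, 0], [0, 0, 0], [0, 0, 0], [0, 0, 0]]'

```text
time_s: 31.3
position: [0.4974, -0.1597, 0.3055]
tool_rot: [[-0.446, 0.87, 0.211], [0.789, 0.493, -0.367], [-0.423, 0.003, -0.906]]
ft_force: [-10.3, 7.5, 4.3]
grip_width: 0.0294
gripper_force: 64.8
```

```bash
python3 -c "
from kin import *
leverq(); state()
for n in ('side','scene'):
    im,d=cams.get_image(n); P=cloud(n,d); hsv=cv2.cvtColor(im,cv2.COLOR_RGB2HSV); m=((hsv[...,0]<8)|(hsv[...,0]>172))&(hsv[...,1]>150)&(hsv[...,2]>60)
    q=P[m&(np.linalg.norm(P-ballpos(.1),axis=-1)<.06)]; 
    if len(q)>12:
        b=ballfit(q,.016); print(n,len(q),b.round(4),'q',round(.559-np.arcsin((b[2]-.245)/.175),3))
"
```

```text
lever q~ 0.077 r 0.1706 y -0.0002
t 31.3 p [ 0.4974 -0.1597  0.3055] z [ 0.211 -0.367 -0.906] q [-23.6   9.4  83.6 -15.9  67.2 -49.5] F [-10.3   7.5   4.3] w 0.0294 g 64.8
side 134 [ 0.4938 -0.154   0.3382] q -0.003
scene 51 [ 0.4943 -0.1518  0.3384] q -0.004
```

The lever is back at rest (q ≈ 0). I release gently and back away.

Emit:
move_arm --jaw '[2.8, 3, 3.2, 3.6, 4.2, 5, 5.6, 5.6]' --dp '[[0, 0, 0], [0, 0, 0], [0, 0, 0], [0, 0, 0], [0, 0, 0], [0, 0, 0], [0, 0, 0], [0, 0, 0]]' --turn '[[0, 0, 0], [0, 0, 0], [0, 0, 0], [0, 0, 0], [0, 0, 0], [0, 0, 0], [0, 0, 0], [0, 0, 0]]' --force 20

```text
time_s: 32.07
position: [0.4988, -0.1611, 0.3059]
tool_rot: [[-0.446, 0.869, 0.213], [0.787, 0.494, -0.37], [-0.427, 0.003, -0.904]]
ft_force: [0.6, -0.1, -0.7]
grip_width: 0.056
gripper_force: 0.0
```

Emit:
move_arm --jaw '[5.6, 5.6, 5.6, 5.6, 5.6, 5.6, 5.6, 5.6, 5.6, 5.6, 5.6, 5.6]' --dp '[[0, 0, -0.7], [0, 0, -1], [0, 0, -1], [0, 0, -1], [0, 0, -1], [0, 0, -1], [0, 0, -1.2], [0, 0, -1.2], [0, 0, -1.2], [0, 0, -1.2], [0, 0, -1], [0, 0, 0]]' --turn '[[0, 0, 0], [0, 0, 0], [0, 0, 0], [0, 0, 0], [0, 0, 0], [0, 0, 0], [0, 0, 0], [0, 0, 0], [0, 0, 0], [0, 0, 0], [0, 0, 0], [0, 0, 0]]'

```text
time_s: 33.07
position: [0.4741, -0.1179, 0.4126]
tool_rot: [[-0.445, 0.869, 0.217], [0.786, 0.495, -0.371], [-0.43, 0.005, -0.903]]
ft_force: [0.4, 0.7, 0.6]
grip_width: 0.0562
gripper_force: 0.0
```

```bash
python3 -c "
from kin import *
state()
for n in ('side','scene'):
    im,d=cams.get_image(n); cv2.imwrite(f'pics/f_{n}.png',im[:,:,::-1]); P=cloud(n,d); hsv=cv2.cvtColor(im,cv2.COLOR_RGB2HSV); m=((hsv[...,0]<8)|(hsv[...,0]>172))&(hsv[...,1]>150)&(hsv[...,2]>60)
    q=P[m&(np.linalg.norm(P-ballpos(.1),axis=-1)<.06)]; b=ballfit(q,.016); print(n,len(q),b.round(4),'q',round(.559-np.arcsin((b[2]-.245)/.175),3))
    dd=P-press(0,0,0); r=np.hypot(dd[...,0],dd[...,1]); z=P[...,2]
    m=(r<.023)&(z>.08)&(z<.12); print(n,'cup top',m.sum(),np.percentile(z[m],[10,50,80,95]).round(4) if m.any() else '')
    m=(r<.031)&(r>.027)&(z>.035)&(z<.06); print(' ring',m.sum(),np.percentile(z[m],[50,80,95]).round(4))
a=cv2.imread('pics/f_side.png')[240:420,270:450]; b=cv2.imread('pics/f_scene.png')[130:330,150:350]
cv2.imwrite('pics/f.png',np.hstack([cv2.resize(a,(400,400),interpolation=2),cv2.resize(b,(400,400),interpolation=2)]))
"
```

```text
t 33.07 p [ 0.4741 -0.1179  0.4126] z [ 0.217 -0.371 -0.903] q [-19.4   4.   72.9 -16.3  83.4 -49.9] F [0.4 0.7 0.6] w 0.0562 g 0.0
side 144 [ 0.4942 -0.1535  0.3385] q -0.005
side cup top 202 [0.0907 0.094  0.0966 0.099 ]
 ring 94 [0.0476 0.0504 0.0533]
scene 101 [ 0.4941 -0.1551  0.3376] q 0.001
scene cup top 175 [0.09   0.0934 0.0961 0.0982]
 ring 78 [0.0466 0.0497 0.0518]
```

View pics/f.png

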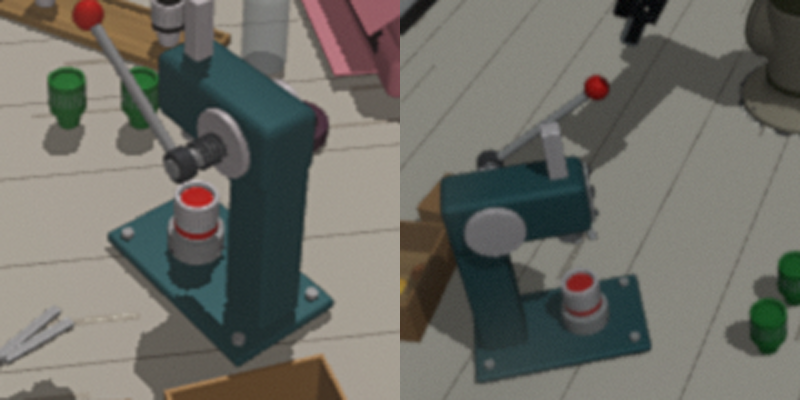

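The pictures show the cup flush in the ring with its band just above the ring top, (197,235) in the left half and (582,310) in the right. The lever is up and the hand is clear.

```bash
python3 -c "
from rig import ticket
print(ticket.close_job())"
```

```text
the job is handed in; nothing more can be done
None
```

I seated the red-banded cup flush in the socket by twisting it down, pressed the badge with the lever to its stop, eased the lever back to rest while holding it, and handed the job in at about 33 s; the push on the cup read about 21 N at most, and nothing else was touched.

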